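# Load the cruet stand for the table

## Task

Get the cruet stand ready for dinner: put the oil bottle, the square vinegar bottle, the pepper mill and the salt shaker each down into the hole of the stand that is made for it, standing upright on the stand's base and let go, without knocking any of them over. The spice jar, the round syrup bottle and the wooden masher do not go to the table: leave them standing where they are.

Things in the scene. Friction and masses are not known exactly. Their poses are not given: they have to be found in the camera images.
- cruet_stand: Dark wooden stand, fixed, 168 mm square: base (upper face 10 mm high), top plate 40-46 mm high on steel posts (nuts to 53), 15 mm loop handles at -x, +x sides. Through-holes in plate, centres (x, y) mm in own frame: (38, 38) round 68 wide, oil; (-38, 38) square 54, sides along x, y, vinegar; (38, -38) round 58, pepper; (-38, -38) round 46, salt. Things stand on base. Origin: centre of underside, z up.
- oil_bottle: To go in the stand. Round dark green glass bottle with a white paper band and slim steel pourer, 132 mm high: body 58 mm wide up to 62 mm (foot bevelled 5), shoulder to 82, neck 26 wide from 82 to 112, steel collar 28 wide to 119, spout above. Grip by the neck at 104 mm. 0.36 kg. Origin: centre of underside, z up.
- vinegar_bottle: To go in the stand, turned so its sides lie along the square hole's. Square brown glass bottle with two white labels and slim steel pourer, 124 mm high: body 44 x 44 mm (sides along own x, y) up to 60 mm (foot bevelled 5), shoulder to 75, round neck 24 wide from 75 to 106, steel collar 26 wide to 113. Grip by the neck at 98 mm. 0.25 kg. Origin: centre of underside, z up.
- pepper_mill: To go in the stand. Turned wooden pepper mill, 122 mm high: round foot 48 mm wide up to 20 mm (bevelled 4), waist 32 to 37 wide, drum-shaped head 43 mm wide from 75 to 97 mm, small steel knob on top. Grip by the head at 86 mm. 0.18 kg. Origin: centre of underside, z up.
- salt_shaker: To go in the stand. White ceramic cylinder 36 mm wide (foot bevelled 4) with a domed steel cap 37 wide, pierced with seven small dark holes; 92 mm high, cap from 63 mm up. Grip at 74 mm. 0.15 kg. Origin: centre of underside, z up.
- spice_jar: Not to be moved. White ceramic spice jar, 41 mm wide, 85 mm high, with a flat steel lid without holes. Origin: centre of underside, z up.
- round_bottle: Not to be moved. Round brown glass syrup bottle with a white paper band, 46 mm wide, 118 mm high, with a flat black screw cap 28 wide and no pourer. Origin: centre of underside, z up.
- wooden_masher: Not to be moved. Turned wooden masher standing on its 48 mm wide head, plain handle 25 to 31 wide with a rounded end, no steel knob; 118 mm high. Origin: centre of underside, z up.
Mind the look-alikes: they are no part of the job. Leave any green look-alike of the salt_shaker alone.

How it is judged:
By the outcome, as a careful person would: the job done as asked, in the order asked, and still so for the second after the job is handed in, with the robot touching nothing.
It also fails if it takes over 102 s, if anything falls off the work surface, if the arm or the gripper's body presses on something with over 40 N, if the wrist force passes 120 N, or if a joint passes its speed limit or range.

## Robot

A 7-joint arm with a two-finger parallel gripper is mounted at the origin on a cart in front of the work surface, level with it; the furniture and walls round the work are solid. World frame = base frame: x ahead of the robot, y to its left, z up, the work surface at z = 0. Lengths are in m, angles in rad, forces in N, time in s.
With the tool pointing down it reaches from about 0.4 to 0.85 m from the base axis. Payload 10.4 kg.
Tool frame: the origin (TCP) lies midway between the tips of the shut fingers; the grasp point (between the pads) lies 19 mm behind it; y points along the fingers, x is the direction in which the jaws open and shut, and the axes are right-handed (so a half turn about y gives the same grasp; the last joint's range is limited). The gripper opens to 87 mm and grips with 3 to 60 N. Pads are 19 mm wide; open, the fingers measure 117 mm over their backs; the gripper's body (75 mm by 190 mm) begins 51 mm behind the grasp point.
Start: joints at [-1.283, 0.332, -0.065, 1.46, 0.022, 1.35, -0.088], TCP at [0.191, 0.595, 0.223] pointing down, gripper open.
Joint ranges: [-2.6, 2.6], [-0.5, 2.12], [-1.47, 1.34], [0.16, 2.42], [-1.27, 4.41], [0.06, 2.06], [-2.6, 2.6]. Speed limits (rad/s): [2.22, 2.22, 2.79, 2.79, 3.14, 3.14, 3.14].

## Interface

Orientations are given as a unit quaternion [x, y, z, w].
In Python, from bench import r gives the robot as it stands. The module is installed in compiled form; this text tells all that it offers.
- The arm moves only by the tool arm_command, never from a script. Its argument "deltas" is one flat list of numbers, 6 for each row, row after row: the shift along the tool's x, y, z in m, then the turn, a rotation vector about the tool's x, y, z in degrees. In form: [tx, ty, tz, ax, ay, az, tx, ty, tz, ax, ay, az, ...]. A call has 1 to 8 rows; each row is the pose to reach, as a shift and turn from the pose commanded when the call began, along the tool's axes at that moment; what a row does not reach only later rows make up. A row lasts 1/8 s, in which the tool goes at most 62.5 mm and 10.7 degrees, less where a joint would pass 70% of its speed; a pose out of reach is approached as far as the arm can. A call with a gripper value outside its range is refused whole. "hand" is the opening, from 0 (shut) to 1 (fully open), set as the call begins (left out, the last holds). The fingers move at their own pace and stop on an object; "grip_force" is the grip in N (left out, the last holds). Time passes only in rows, so rows that repeat a pose let the fingers close. It gives the time, the measured TCP pose, the force and the opening at its end, in the units of the state.
- r.read_state(): the state, without advancing time (a new reading comes with each control period).
- r.camera(name): name is "scene" or "side" or "wrist"; returns a dict with "image" (420x560x3 uint8, red, green, blue), "intrinsics" (3x3 intrinsics, pixels), "k1" (the pictures are not rectified: a ray, as slopes to the right and down, at radius r is drawn at 1 + k1 r^2 times it, then the intrinsics apply), "world_from_camera" (4x4, takes a point from camera to world coordinates); the wrist camera has in their place "hand_eye" (4x4, takes a point from camera to tool coordinates, whose origin is the TCP and whose axes are the tool frame's). Camera axes: x right, y down, z forward; pixel columns grow to the right and rows downward; lengths in m; the calibration is good to about 2 mm. A picture is of the moment at which its call begins: read the wrist's pose just before it. There is no depth.
- r.close_job(): hands the job in, once; it reports no verdict.
Trained networks look in a picture, given as the dict that the camera call returned (one of the last four; its "shot" number tells which), for a name from the list of things; names that differ only in an ending like _2 or _b are one class to them, and where a whole thing is asked for, a point or a joint stands for the part that bears it (a point fixed in the world has none). Each returns a list of dicts, best first, with "conf" (0 to 1); they miss things now and then, are a little off and sometimes report something else, mostly with a low value. They report only what shows in the picture. A call takes as long as a camera call. They do not tell look-alikes from the thing itself.
- r.boxes_of(picture, query): "centre" ([row, column] in pixels, amid what is visible of it).
- r.regions_of(picture, query): "region" (420x560 bool, what is visible of it) and "centre" ([row, column] in pixels, amid what is visible of it).
The state is a dict: "time": time; "joint_positions": joint angles; "joint_vel": joint speeds; "joint_torque": joint torques, N m; "ee_pos": TCP position; "eef_rot": TCP orientation; "ft_force": force on the tool from outside, world axes, zero at the start; "torque": the same for the moment, N m; "width": finger opening in m.
Only numpy, scipy, OpenCV 4.12 (cv2) and the standard library are available. Lean on these libraries where they do the work, as an engineer would, in place of code of your own. Each camera call takes 0.05 s, during which the arm holds its last target.

## Working session

There is one attempt and no reset: what is moved stays moved. The work goes in short steps, Python scripts to look and compute and a tool call to move; the robot and the scene stay as the last step left them, time stands still between calls to the robot, and variables do not carry over. Pictures are saved under pics/ and viewed, and the job is handed in when it is done.

Besides the shell and the picture viewer there is one more tool, called after "Emit:" as name(argument=value, ...), one argument or row to a line, values as JSON. arm_command: Moves the arm, as the interface text tells. Its arguments: {"type":"object","properties":{"deltas":{"type":"array","items":{"type":"number"}},"hand":{"type":"number"},"grip_force":{"type":"number"}},"required":["deltas"]}

```bash
mkdir -p pics; python3 - <<'E'
from bench import r
import cv2,numpy as np
s=r.read_state();print(s['time'],s['ee_pos'],s['eef_rot'],s['width'],s['ft_force'])
for n in ['scene','side','wrist']:
    p=r.camera(n);cv2.imwrite(f'pics/{n}0.png',p['image'][:,:,::-1])
    print(n,p['intrinsics'],p['k1'],p.get('world_from_camera',p.get('hand_eye')))
E
```

```text
0.0 [0.19101417 0.59470149 0.22173814] [ 0.57166552  0.41621355 -0.41698904 -0.57103848] 0.08729937844133788 [-0.09404249 -0.2114515  -0.11397261]
scene [[486.68558308   0.         267.35747933]
 [  0.         486.68558308 207.48594521]
 [  0.           0.           1.        ]] -0.10330207135964628 [[ 0.86432368 -0.39151067  0.31569602  0.05855017]
 [-0.50293473 -0.67422356  0.54081351 -0.55663428]
 [ 0.00111543 -0.62621241 -0.7796517   0.94619818]
 [ 0.          0.          0.          1.        ]]
side [[422.19340509   0.         280.28440544]
 [  0.         422.19340509 208.70546571]
 [  0.           0.           1.        ]] -0.12425464902038748 [[ 9.94808113e-01 -4.00689210e-02  9.35483813e-02  3.62322902e-01]
 [-1.01767942e-01 -3.94593523e-01  9.13202736e-01 -7.44985029e-01]
 [ 3.22537029e-04 -9.17981717e-01 -3.96622569e-01  4.06950037e-01]
 [ 0.00000000e+00  0.00000000e+00  0.00000000e+00  1.00000000e+00]]
wrist [[326.19560777   0.         281.14852789]
 [  0.         326.19560777 210.42858544]
 [  0.           0.           1.        ]] 0.025136661193399266 [[ 9.99999691e-01 -5.88566870e-04  5.20899611e-04 -1.87869642e-04]
 [-6.53384056e-04 -2.54158689e-01  9.67162310e-01 -1.61953179e-01]
 [-4.36848531e-04 -9.67162352e-01 -2.54158995e-01  7.08688867e-02]
 [ 0.00000000e+00  0.00000000e+00  0.00000000e+00  1.00000000e+00]]
```

View pics/scene0.png

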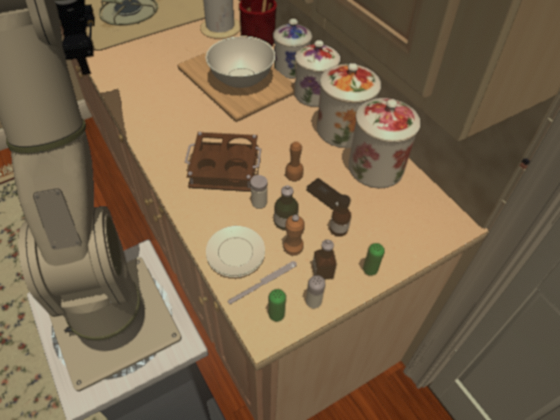

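View pics/side0.png

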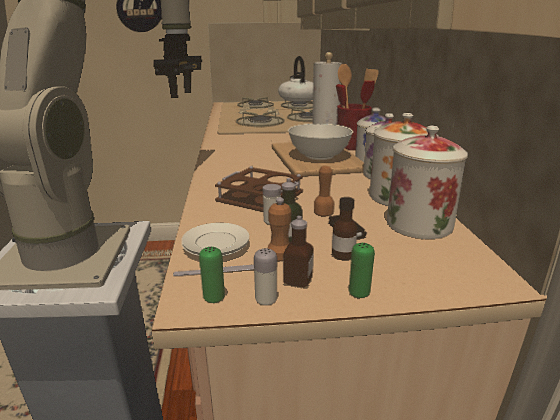

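View pics/wrist0.png

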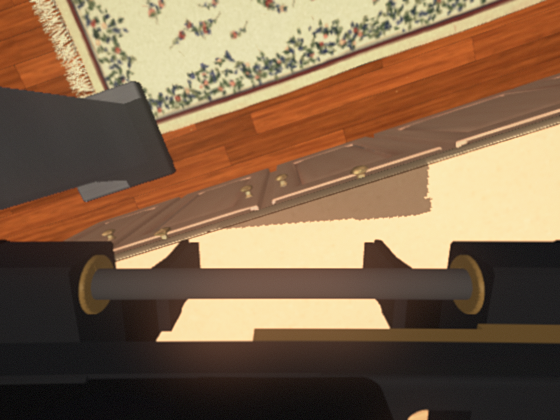

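```bash
cat > h.py <<'E'
from bench import r
import cv2,numpy as np
from scipy.spatial.transform import Rotation as R
def D(p): return np.array([p['k1'],0,0,0,0.])
def Wc(p,st=None):
    if 'world_from_camera' in p: return np.array(p['world_from_camera'])
    T=np.eye(4);T[:3,:3]=R.from_quat(st['eef_rot']).as_matrix();T[:3,3]=st['ee_pos'];return T@np.array(p['hand_eye'])
def proj(p,P,W=None):
    W=Wc(p) if W is None else W; C=np.linalg.inv(W)
    return cv2.projectPoints(np.array(P,float).reshape(-1,1,3),cv2.Rodrigues(C[:3,:3])[0],C[:3,3],p['intrinsics'],D(p))[0].reshape(-1,2)
def onz(p,uv,z,W=None):
    W=Wc(p) if W is None else W
    n=cv2.undistortPoints(np.array(uv,float).reshape(-1,1,2),p['intrinsics'],D(p)).reshape(-1,2)
    d=np.c_[n,np.ones(len(n))]@W[:3,:3].T; o=W[:3,3]
    return o+d*((z-o[2])/d[:,2])[:,None]
E
python3 - <<'E'
from h import *
H=dict(cruet_stand=.046,oil_bottle=.06,vinegar_bottle=.06,pepper_mill=.06,salt_shaker=.046,spice_jar=.042,round_bottle=.055,wooden_masher=.06)
for n in ['scene','side']:
    p=r.camera(n)
    cv2.imwrite(f'pics/{n}_crop.png',cv2.resize(p['image'][120:330,170:410] if n=='scene' else p['image'][150:310,160:400],None,fx=3.2,fy=2.8 if n=='scene' else 3.2,interpolation=cv2.INTER_CUBIC)[:,:,::-1])
    for k in H:
        for d in r.regions_of(p,k)[:4]:
            c=d['centre'];m=d['region'];ys,xs=np.nonzero(m)
            print(n,k,round(d['conf'],2),np.round(c),(xs.min(),xs.max(),ys.min(),ys.max()),onz(p,[c[1],c[0]],H[k]).round(3))
E
```

```text
scene cruet_stand 0.85 [165. 225.] (np.int64(185), np.int64(260), np.int64(131), np.int64(191)) [[0.399 0.243 0.046]]
scene oil_bottle 0.59 [208. 280.] (np.int64(274), np.int64(298), np.int64(185), np.int64(228)) [[0.442 0.043 0.06 ]]
scene vinegar_bottle 0.68 [261. 324.] (np.int64(313), np.int64(336), np.int64(240), np.int64(278)) [[ 0.448 -0.132  0.06 ]]
scene pepper_mill 0.65 [236. 295.] (np.int64(283), np.int64(304), np.int64(215), np.int64(255)) [[ 0.43  -0.042  0.06 ]]
scene pepper_mill 0.49 [190. 257.] (np.int64(251), np.int64(268), np.int64(175), np.int64(209)) [[0.422 0.116 0.06 ]]
scene salt_shaker 0.97 [295. 318.] (np.int64(305), np.int64(325), np.int64(276), np.int64(307)) [[ 0.396 -0.187  0.046]]
scene salt_shaker 0.63 [257. 372.] (np.int64(363), np.int64(384), np.int64(243), np.int64(275)) [[ 0.554 -0.169  0.046]]
scene salt_shaker 0.59 [305. 275.] (np.int64(268), np.int64(286), np.int64(289), np.int64(320)) [[ 0.308 -0.162  0.046]]
scene spice_jar 0.97 [194. 258.] (np.int64(251), np.int64(267), np.int64(175), np.int64(208)) [[0.427 0.119 0.042]]
scene round_bottle 0.83
[... 823 characters left out ...]
r 0.67 [273. 212.] (np.int64(199), np.int64(224), np.int64(247), np.int64(303)) [[ 0.313 -0.161  0.046]]
side salt_shaker 0.63 [271. 362.] (np.int64(349), np.int64(374), np.int64(243), np.int64(297)) [[ 0.553 -0.181  0.046]]
side spice_jar 0.68 [194. 272.] (np.int64(263), np.int64(281), np.int64(184), np.int64(221)) [[0.436 0.182 0.042]]
side round_bottle 0.77 [230. 344.] (np.int64(332), np.int64(356), np.int64(197), np.int64(259)) [[ 0.556 -0.046  0.055]]
side round_bottle 0.39 [222. 280.] (np.int64(267), np.int64(291), np.int64(198), np.int64(260)) [[ 0.439 -0.     0.055]]
side wooden_masher 0.58 [196. 324.] (np.int64(314), np.int64(334), np.int64(166), np.int64(215)) [[0.55  0.118 0.06 ]]
```

View pics/scene_crop.png

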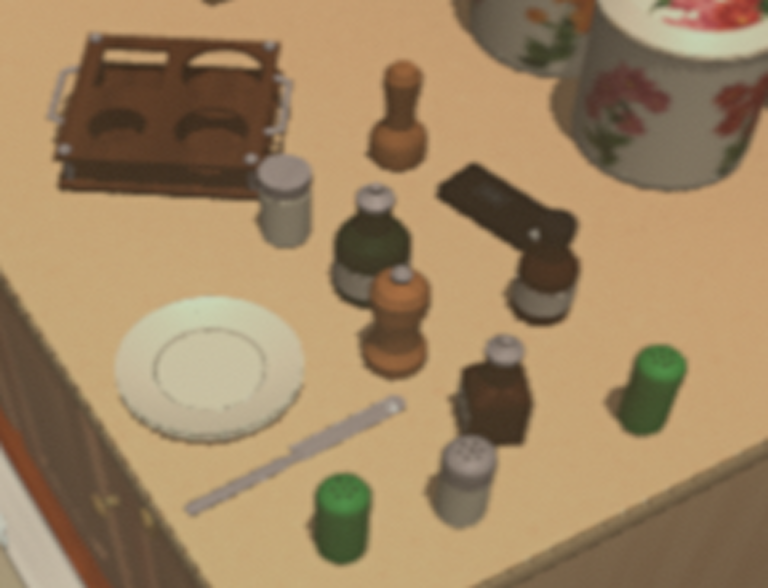

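View pics/side_crop.png

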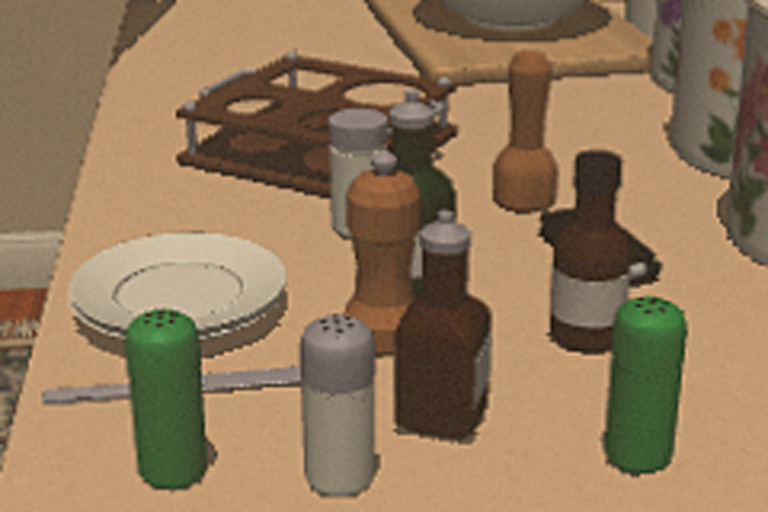

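```bash
cat > m.py <<'E'
from h import *
from scipy.optimize import minimize
t=np.linspace(0,2*np.pi,33)[:-1]
PR=dict(oil_bottle=[(0,24),(5,29),(62,29),(82,13),(112,13),(112,14),(119,14),(121,5),(132,4)],
 pepper_mill=[(0,20),(4,24),(20,24),(32,18),(60,17),(75,20),(76,21.5),(97,21.5),(105,14),(112,6),(122,5)],
 salt_shaker=[(0,14),(4,18),(63,18),(63,18.5),(80,18.5),(88,12),(92,4)],
 round_bottle=[(0,20),(4,23),(62,23),(82,14),(118,14)],spice_jar=[(0,20.5),(85,20.5)],
 wooden_masher=[(0,20),(4,24),(25,24),(40,13),(110,15),(118,6)],
 vinegar_bottle=[(0,17),(5,22),(60,22),(75,12),(106,12),(106,13),(113,13),(115,5),(124,4)])
def sections(n,x,y,yaw=0):
    out=[]
    for z,rr in PR[n]:
        if n=='vinegar_bottle' and z<=60:
            c=np.array([[1,1],[-1,1],[-1,-1],[1,-1]])*rr; a=np.array([[np.cos(yaw),-np.sin(yaw)],[np.sin(yaw),np.cos(yaw)]]);c=c@a.T
        else: c=np.c_[rr*np.cos(t),rr*np.sin(t)]
        out.append(np.c_[c/1000+[x,y],np.full(len(c),z/1000)])
    return out
def sil(p,n,x,y,yaw=0,S=4,W=None):
    m=np.zeros((420*S,560*S),np.uint8); q=[proj(p,s,W) for s in sections(n,x,y,yaw)]
    for a,b in zip(q[:-1],q[1:]):
        h=cv2.convexHull(np.r_[a,b].astype(np.float32)); cv2.fillConvexPoly(m,np.round((h+.5)*S*16-8).astype(np.int32),255,cv2.LINE_AA,4)
    return cv2.resize(m,(560,420),interpolation=cv2.INTER_AREA)/255.
def fit(p,n,mask,x0,yaw=None,W=None,ign=None):
    ig=np.ones(mask.shape,bool) if ign is None else ~ign
    def f(v):
        s=sil(p,n,v[0],v[1],v[2] if len(v)>2 else 0,W=W); a=(np.minimum(s,mask)*ig).sum();b=(np.maximum(s,mask)*ig).sum();return 1-a/b
    v0=list(x0)+([yaw] if yaw is not None else [])
    sx=np.array([v0]+[np.array(v0)+d for d in np.eye(len(v0))*([.015,.015]+[.3]*(len(v0)-2))])
    o=minimize(f,v0,method='Nelder-Mead',options=dict(initial_simplex=sx,xatol=1e-4,fatol=1e-4)); return o.x,1-o.fun
def draw(im,p,n,x,y,yaw=0,W=None,f=1,col=(0,255,255)):
    for s in sections(n,x,y,yaw): cv2.polylines(im,[np.round(proj(p,s,W)*f).astype(np.int32)],True,col,1)
E
python3 - <<'E'
from m import *
G=dict(oil_bottle=(.465,.04),vinegar_bottle=(.448,-.14),pepper_mill=(.43,-.042),salt_shaker=(.396,-.187),round_bottle=(.55,-.05),spice_jar=(.425,.12),wooden_masher=(.55,.14))
for cam in ['scene','side']:
    p=r.camera(cam);f=3
    im=cv2.resize(p['image'][:,:,::-1],None,fx=f,fy=f,interpolation=cv2.INTER_CUBIC)
    for n,g in G.items():
        ds=[d for d in r.regions_of(p,n) if np.hypot(*(onz(p,d['centre'][::-1],.055)[0,:2]-g))<.06]
        if not ds: print(cam,n,'none');continue
        v,i=fit(p,n,ds[0]['region'].astype(float),g,0. if n[0]=='v' else None)
        print(cam,n,v.round(4),round(i,3)); draw(im,p,n,*v,f=f)
    if cam=='scene': c=im[410:960,520:1200]
    else: c=im[480:930,550:1200]
    cv2.imwrite(f'pics/fit_{cam}.png',c)
    np.save(f'{cam}.npy',p['image'])
E
```

```text
scene oil_bottle [0.4584 0.0414] 0.795
scene vinegar_bottle [ 0.4556 -0.1251 -0.4848] 0.901
scene pepper_mill [ 0.4328 -0.035 ] 0.94
scene salt_shaker [ 0.3965 -0.1771] 0.916
scene round_bottle [ 0.5545 -0.0463] 0.946
scene spice_jar [0.434  0.1273] 0.789
scene wooden_masher [0.5581 0.1601] 0.927
side oil_bottle none
side vinegar_bottle [ 0.4569 -0.1255 -0.3627] 0.954
side pepper_mill [ 0.4343 -0.0316] 0.809
side salt_shaker [ 0.3963 -0.1769] 0.941
side round_bottle [ 0.5573 -0.0418] 0.866
side spice_jar [0.4322 0.1355] 0.55
side wooden_masher [0.5588 0.1612] 0.911
```

View pics/fit_scene.png

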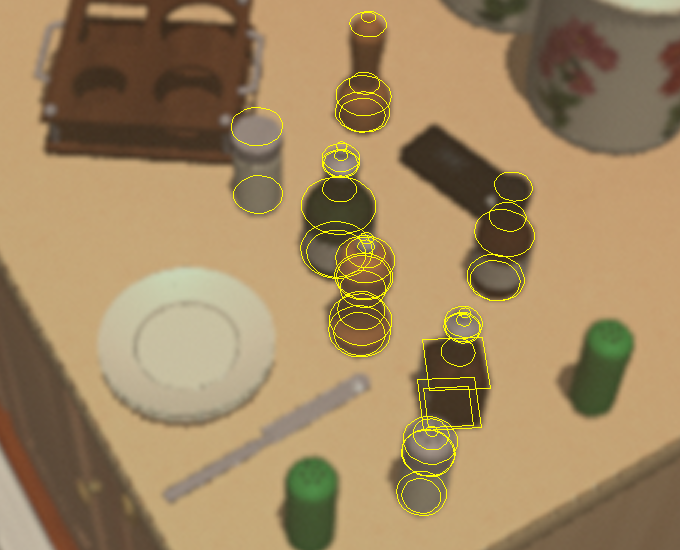

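View pics/fit_side.png

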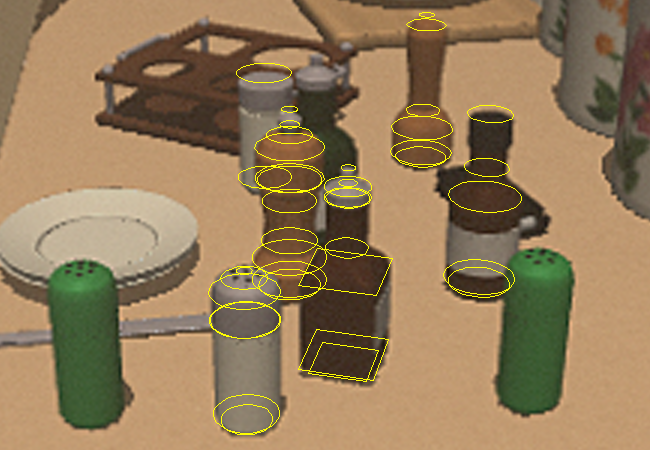

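```bash
cat > pl.py <<'E'
import sys
from h import *
def plan(xyz,jaw,s=None,quiet=False):
    """jaw: world angle (deg) of tool x; tool y down; z = x cross y"""
    s=s or r.read_state()
    R0=R.from_quat(s['eef_rot']); a=np.radians(jaw)
    x=np.array([np.cos(a),np.sin(a),0]);y=np.array([0,0,-1.]);z=np.cross(x,y)
    Rt=R.from_matrix(np.c_[x,y,z]); d=R0.inv().apply(np.array(xyz)-s['ee_pos']); w=(R0.inv()*Rt).as_rotvec(degrees=True)
    if not quiet: print('delta',d.round(4),w.round(2))
    return d,w
def info(s=None):
    s=s or r.read_state(); m=R.from_quat(s['eef_rot']).as_matrix()
    print('t',round(s['time'],2),'ee',np.round(s['ee_pos'],4),'jaw',np.degrees(np.arctan2(m[1,0],m[0,0])).round(2),'ydir',m[:,1].round(3),'zdir',m[:,2].round(2),'w',round(s['width'],4),'F',np.round(s['ft_force'],1),'q',np.round(s['joint_positions'],2))
E
python3 - <<'E'
from pl import *
info()
plan([.42,.02,.32],-90);plan([.42,.02,.32],-60);plan([.42,.02,.32],-120)
E
```

```text
t 1.85 ee [0.1911 0.5951 0.2226] jaw 72.19 ydir [ 0.  0. -1.] zdir [-0.95  0.31  0.  ] w 0.0868 F [-0.4  0.8 -0.5] q [-1.28  0.33 -0.06  1.46  0.02  1.35 -0.09]
delta [-0.4775 -0.0975 -0.3938] [-1.0000e-02  1.6219e+02 -0.0000e+00]
delta [-0.4775 -0.0975 -0.3938] [-1.0000e-02  1.3219e+02  0.0000e+00]
delta [-0.4775 -0.0975 -0.3938] [ 1.0000e-02 -1.6781e+02  0.0000e+00]
```

```bash
python3 - <<'E'
from pl import *
plan([.45,-.07,.34],0)
E
```

```text
delta [-0.5541 -0.1175 -0.4499] [-1.000e-02  7.219e+01  1.000e-02]
```

Emit:
arm_command(
  deltas=[-0.05, -0.06, -0.01, 0, 8, 0, -0.09, -0.1175, -0.05, 0, 18, 0, -0.14, -0.1175, -0.08, 0, 28, 0, -0.19, -0.1175, -0.1, 0, 38, 0, -0.24, -0.1175, -0.13, 0, 48, 0, -0.29, -0.1175, -0.17, 0, 57, 0, -0.34, -0.1175, -0.21, 0, 65, 0, -0.385, -0.1175, -0.25, 0, 72.2, 0],
  hand=1,
)

```text
time: 2.85
ee_pos: [0.3083, 0.1581, 0.3403]
eef_rot: [-0.707, 0.001, -0.002, 0.708]
ft_force: [1.1, 0.1, 1.0]
width: 0.0868
```

```bash
python3 - <<'E'
from pl import *
info();plan([.45,-.07,.34],0)
s=r.read_state();p=r.camera('wrist');np.save('w1.npy',p['image']);cv2.imwrite('pics/w1.png',p['image'][:,:,::-1])
E
```

```text
t 2.85 ee [0.3083 0.1581 0.3403] jaw -0.24 ydir [ 0.001  0.001 -1.   ] zdir [0. 1. 0.] w 0.0868 F [1.1 0.1 1. ] q [-0.96 -0.37  0.26  1.9   0.09  1.61 -0.72]
delta [ 1.427e-01  1.000e-04 -2.275e-01] [-0.08 -0.24  0.04]
```

View pics/w1.png

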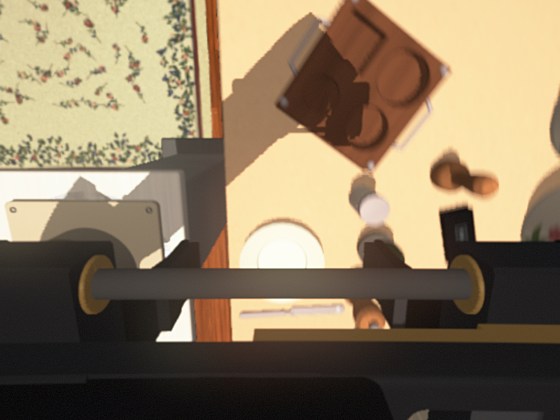

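```bash
python3 - <<'E'
import numpy as np,cv2
i=np.load('w1.npy')[0:190,255:475,::-1]
cv2.imwrite('pics/w1c.png',cv2.resize(np.clip(i.astype(float)*1.6,0,255).astype(np.uint8),None,fx=3.2,fy=3.1,interpolation=cv2.INTER_CUBIC))
E
```

```text
(no output)
```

View pics/w1c.png

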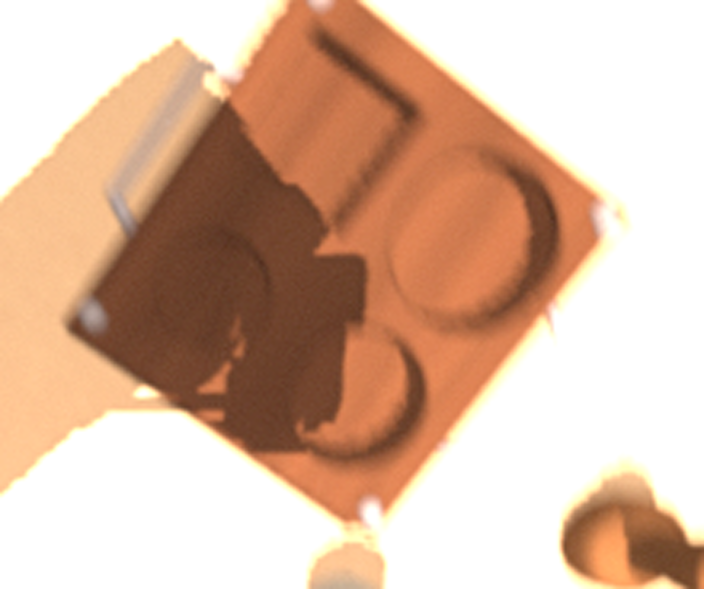

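```bash
cat > st.py <<'E'
from m import *
HO=dict(oil=(38,38),vin=(-38,38),pep=(38,-38),salt=(-38,-38))
def toW(P,v):
    c,s=np.cos(v[2]),np.sin(v[2]);P=np.array(P,float)
    return np.c_[(P[:,:2]/1000)@np.array([[c,s],[-s,c]])+v[:2],P[:,2]/1000]
def stand_lines(v):
    L=[]
    sq=lambda h,z,c=(0,0):[(c[0]+h*a,c[1]+h*b,z) for a,b in((1,1),(-1,1),(-1,-1),(1,-1))]
    L+=[sq(84,46),sq(84,0)]
    ci=lambda c,rr,z:[(c[0]+rr*np.cos(a),c[1]+rr*np.sin(a),z) for a in t]
    for c,rr in ((HO['oil'],34),(HO['pep'],29),(HO['salt'],23)): L+=[ci(c,rr,46)]
    L+=[sq(27,46,HO['vin'])]
    return [toW(l,v) for l in L]
def dstand(im,p,v,W=None,f=1,off=(0,0)):
    for l in stand_lines(v): cv2.polylines(im,[np.round((proj(p,l,W)-off)*f).astype(np.int32)],True,(0,255,0),1,cv2.LINE_AA)
E
python3 - <<'E'
from st import *
from scipy.optimize import least_squares
from pl import info
s=r.read_state();p=r.camera('wrist');W=Wc(p,s)
N={(1,1):(444,71),(1,-1):(370.6,164.5),(-1,-1):(284,101.6),(-1,1):(355,0)}
def f(v):
    P=toW([(a*v[3],b*v[3],53) for a,b in N],v); return (proj(p,P,W)-np.array(list(N.values()))).ravel()
o=least_squares(f,[.4,.24,-.6,75],x_scale=[.01,.01,.1,5]);v=o.x
print('wrist',v.round(4),np.degrees(v[2]),o.fun.round(1))
off=(255,0);im=cv2.resize(p['image'][0:190,255:475,::-1],None,fx=3.2,fy=3.2);dstand(im,p,v,W,3.2,off)
q=r.camera('scene');off2=(170,110);im2=cv2.resize(q['image'][110:220,170:310,::-1],None,fx=4,fy=4,interpolation=cv2.INTER_CUBIC);dstand(im2,q,v,None,4,off2)
cv2.imwrite('pics/st1.png',im);cv2.imwrite('pics/st2.png',im2);np.save('stand.npy',v)
E
```

```text
wrist [ 0.4179  0.2656 -0.6318 71.8122] -36.19676696810767 [-1.   1.   0.3  0.6  1.5  0.2 -0.7 -1.6]
```

View pics/st1.png

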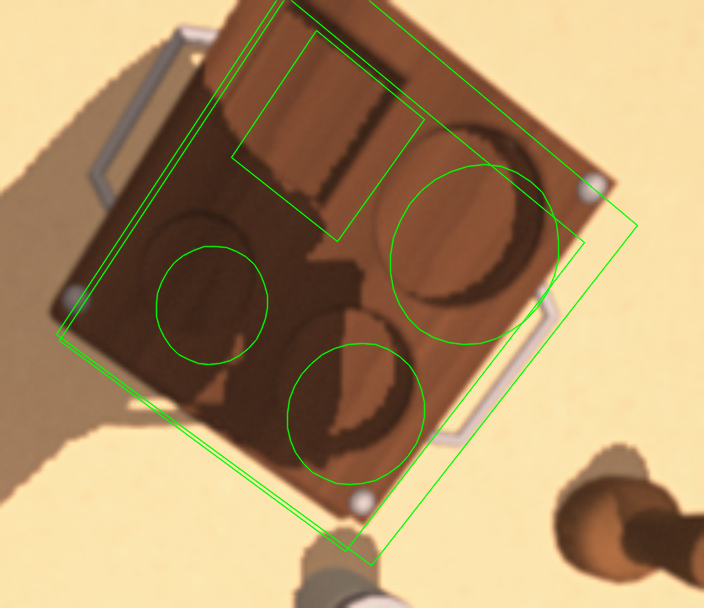

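View pics/st2.png

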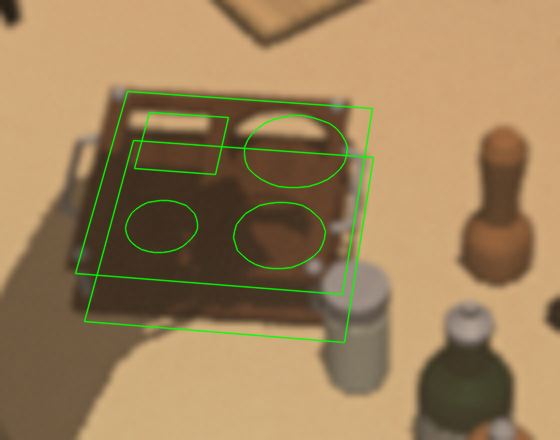

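```bash
cat > fs.py <<'E'
from st import *
from scipy.optimize import least_squares
def fitst(p,W,N):
    def f(v):
        P=toW([(a*v[3],b*v[3],53) for a,b in N],v); return (proj(p,P,W)-np.array(list(N.values()))).ravel()
    o=least_squares(f,[.4,.24,-.6,75],x_scale=[.01,.01,.1,5]);return o.x,o.fun
E
python3 - <<'E'
from fs import *
from pl import info
info();s=r.read_state();p=r.camera('wrist');W=Wc(p,s)
N={(1,1):(440.3,58.4),(1,-1):(368.1,156.9),(-1,-1):(278.4,93.1)}
v,e=fitst(p,W,N)
print('wrist',v.round(4),np.degrees(v[2]),e.round(1))
off=(255,0);im=cv2.resize(p['image'][0:190,255:475,::-1],None,fx=3.2,fy=3.2);dstand(im,p,v,W,3.2,off)
q=r.camera('scene');off2=(170,110);im2=cv2.resize(q['image'][110:220,170:310,::-1],None,fx=4,fy=4,interpolation=cv2.INTER_CUBIC);dstand(im2,q,v,None,4,off2)
cv2.imwrite('pics/st3.png',im);cv2.imwrite('pics/st4.png',im2);np.save('stand.npy',v)
E
```

```text
t 3.0 ee [0.3089 0.1578 0.3406] jaw -0.35 ydir [ 0.001  0.002 -1.   ] zdir [0.01 1.   0.  ] w 0.087 F [-0.2  0.1  0.1] q [-0.96 -0.37  0.26  1.9   0.09  1.61 -0.72]
wrist [ 0.4065  0.287  -0.5973 73.4647] -34.2218059407257 [ 0.1  0.  -0.1 -0.1 -0.   0.1]
```

View pics/st3.png

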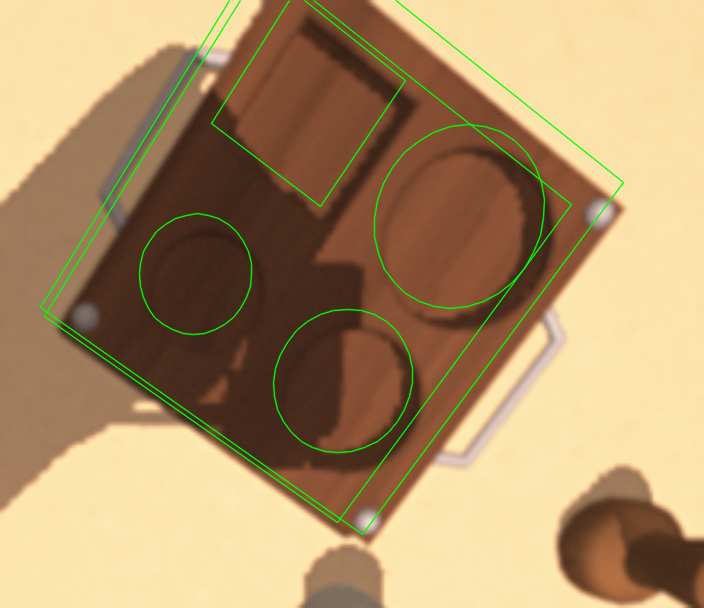

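View pics/st4.png

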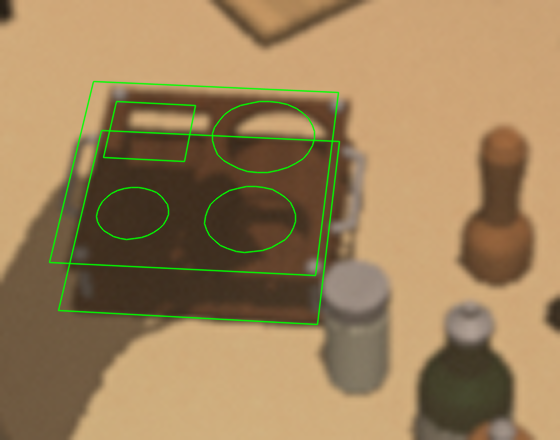

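```bash
python3 - <<'E'
from fs import *
import pickle
for i in range(7):
    s=r.read_state();p=r.camera('wrist');print(round(s['time'],2),np.round(s['ee_pos'],4),np.abs(s['joint_vel']).max().round(3), R.from_quat(s['eef_rot']).as_rotvec().round(4))
    g=cv2.cvtColor(p['image'],cv2.COLOR_RGB2GRAY)[0:200,:].astype(np.float32)
    if i: print(cv2.phaseCorrelate(g0,g)[0])
    g0=g
pickle.dump((s,p),open('w3.pkl','wb'))
cv2.imwrite('pics/w3c.png',cv2.resize(p['image'][0:190,255:475,::-1],None,fx=3.2,fy=3.2,interpolation=cv2.INTER_CUBIC))
E
```

```text
3.1 [0.3077 0.1604 0.3402] 0.021 [-1.5699e+00 -5.0000e-04  1.0000e-04]
3.15 [0.3076 0.1609 0.3401] 0.012 [-1.5706e+00 -1.4000e-03  1.2000e-03]
(0.17338127438483752, -0.14378109524929528)
3.2 [0.3075 0.161  0.34  ] 0.006 [-1.5711 -0.0018  0.0017]
(0.07086617863734546, -0.15446263341354438)
3.25 [0.3075 0.161  0.3399] 0.002 [-1.5714 -0.0018  0.0019]
(0.02562503224334023, -0.08444239689833921)
3.3 [0.3076 0.161  0.3399] 0.005 [-1.5714 -0.0016  0.0017]
(-0.016305538023743793, -0.042826773591599476)
3.35 [0.3076 0.1608 0.3399] 0.004 [-1.5714e+00 -1.4000e-03  1.5000e-03]
(-0.05642157642495249, -0.01887119395135528)
3.4 [0.3077 0.1607 0.3399] 0.004 [-1.5713e+00 -1.1000e-03  1.2000e-03]
(-0.03424564993287049, -0.015110333972685908)
```

View pics/w3c.png

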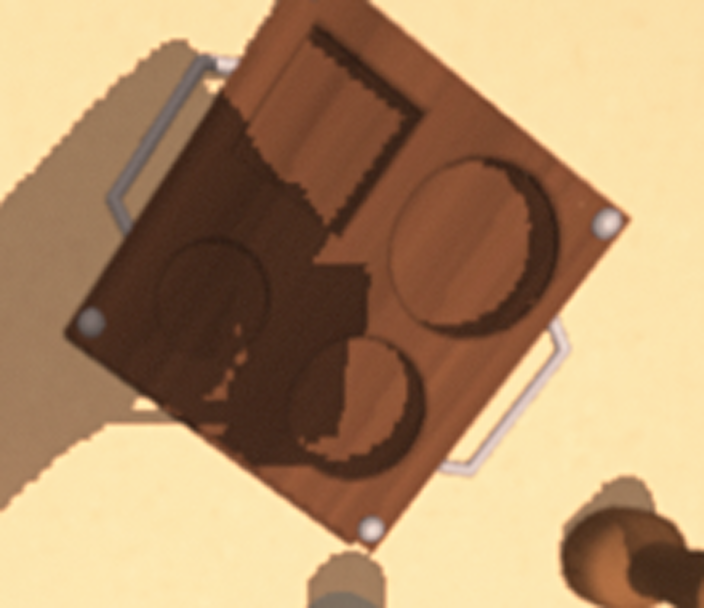

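Settled now. Nuts: crop (607,223), (371,529), (91,322).

```bash
python3 - <<'E'
from fs import *
import pickle
s,p=pickle.load(open('w3.pkl','rb'));W=Wc(p,s)
N={k:(255+a/3.2,b/3.2) for k,(a,b) in {(1,1):(607,223),(1,-1):(371,529),(-1,-1):(91,322)}.items()}
v,e=fitst(p,W,N)
print('wrist',v.round(4),np.degrees(v[2]),e.round(1))
off=(255,0);im=cv2.resize(p['image'][0:190,255:475,::-1],None,fx=3.2,fy=3.2);dstand(im,p,v,W,3.2,off)
q=r.camera('scene');off2=(170,110);im2=cv2.resize(q['image'][110:220,170:310,::-1],None,fx=4,fy=4,interpolation=cv2.INTER_CUBIC);dstand(im2,q,v,None,4,off2)
cv2.imwrite('pics/st5.png',im);cv2.imwrite('pics/st6.png',im2);np.save('stand.npy',v)
E
```

```text
wrist [ 0.4108  0.2785 -0.6092 73.2454] -34.903680003700195 [ 0.   0.   0.  -0.1 -0.1  0. ]
```

View pics/st5.png

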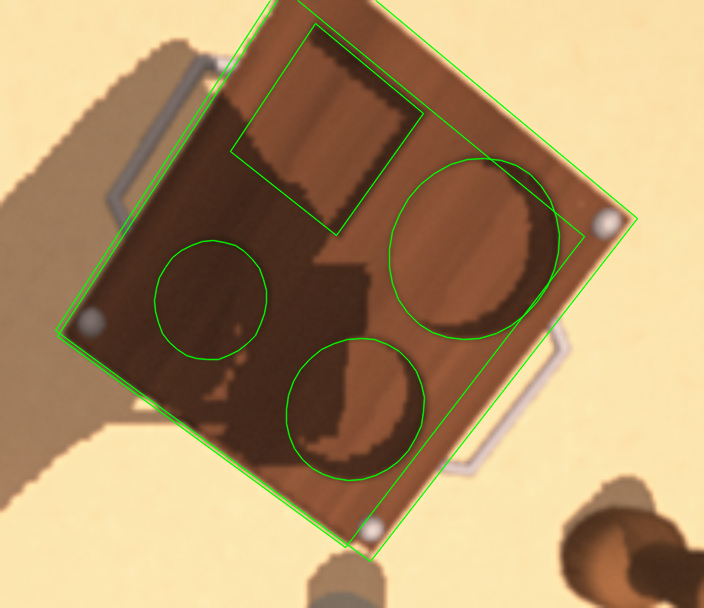

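View pics/st6.png

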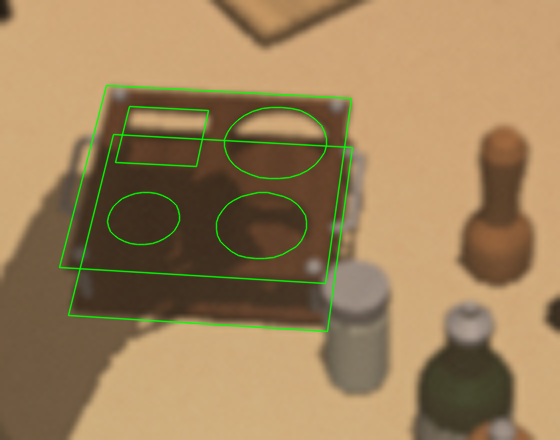

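```bash
python3 - <<'E'
from fs import *
p=r.camera('scene')
N={k:(170+a/4,110+b/4) for k,(a,b) in {(1,1):(337,104),(1,-1):(314,266),(-1,-1):(80,254),(-1,1):(120,93)}.items()}
v,e=fitst(p,Wc(p),N)
print(v.round(4),np.degrees(v[2]),e.round(1))
from pl import *
plan([.45,-.07,.34],0)
E
```

```text
[ 0.4106  0.2737 -0.6049 73.6449] -34.66107070701864 [-0.   0.1  0.1  0.1  0.1 -0.2 -0.1  0. ]
delta [ 0.142   0.     -0.2304] [ 0.01  0.03 -0.01]
```

Emit:
arm_command(
  deltas=[0.03, 0, -0.05, 0, 0, 0, 0.065, 0, -0.1, 0, 0, 0, 0.1, 0, -0.15, 0, 0, 0, 0.13, 0, -0.2, 0, 0, 0, 0.142, 0, -0.23, 0, 0, 0, 0.142, 0, -0.23, 0, 0, 0, 0.142, 0, -0.23, 0, 0, 0, 0.142, 0, -0.23, 0, 0, 0],
)

```text
time: 4.55
ee_pos: [0.4498, -0.0688, 0.34]
eef_rot: [-0.707, -0.001, 0.001, 0.707]
ft_force: [0.2, 0.4, -0.7]
width: 0.0869
```

```bash
python3 - <<'E'
from pl import *
import pickle
info();s=r.read_state();p=r.camera('wrist');pickle.dump((s,p),open('w4.pkl','wb'));cv2.imwrite('pics/w4.png',p['image'][:,:,::-1])
E
```

```text
t 4.55 ee [ 0.4498 -0.0688  0.34  ] jaw 0.11 ydir [-0.  0. -1.] zdir [-0.  1.  0.] w 0.0869 F [ 0.2  0.4 -0.7] q [-0.85 -0.19  0.79  1.71  0.14  1.56 -0.07]
```

View pics/w4.png

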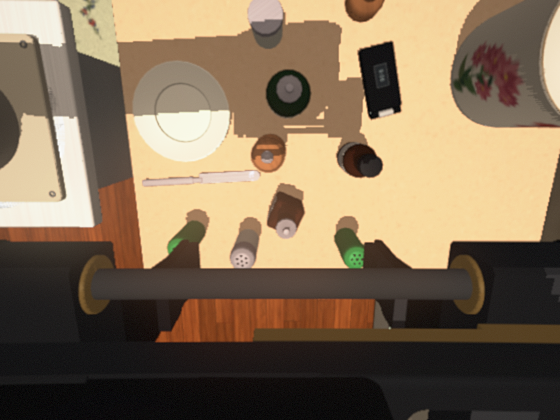

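```bash
python3 - <<'E'
from m import *
import pickle
s=r.read_state();p=r.camera('wrist');W=Wc(p,s)
G=dict(oil_bottle=(.46,.042),vinegar_bottle=(.456,-.126),pepper_mill=(.433,-.034),salt_shaker=(.3965,-.177),round_bottle=(.555,-.045))
f=3;im=cv2.resize(p['image'][:,:,::-1],None,fx=f,fy=f,interpolation=cv2.INTER_CUBIC);im2=im.copy()
for n,g in G.items():
    ds=[d for d in r.regions_of(p,n) if np.hypot(*(onz(p,d['centre'][::-1],.07,W)[0,:2]-g))<.05]
    if not ds: print(n,'none');v=g
    else:
        v,i=fit(p,n,ds[0]['region'].astype(float),g,-.42 if n[0]=='v' else None,W=W)
        print(n,v.round(4),round(i,3),round(ds[0]['conf'],2))
    draw(im,p,n,*v,W=W,f=f)
cv2.imwrite('pics/fit_w.png',im[150:810,450:1200]);cv2.imwrite('pics/raw_w.png',im2[500:810,650:1150])
E
```

```text
oil_bottle [0.4568 0.0391] 0.973 0.57
vinegar_bottle [ 0.4541 -0.1246 -0.383 ] 0.911 0.78
pepper_mill [ 0.4311 -0.036 ] 0.938 0.85
salt_shaker [ 0.3946 -0.1775] 0.92 0.65
round_bottle [ 0.5533 -0.0457] 0.95 0.9
```

View pics/fit_w.png

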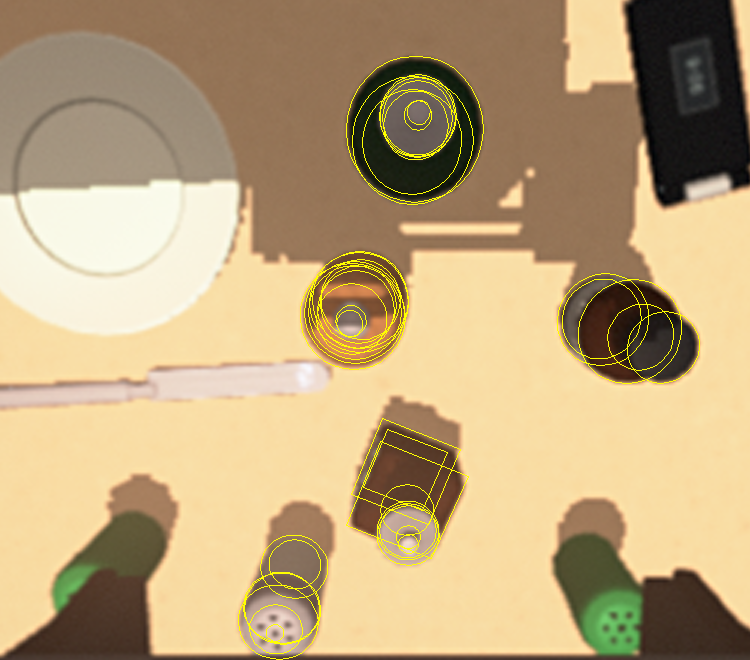

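View pics/raw_w.png

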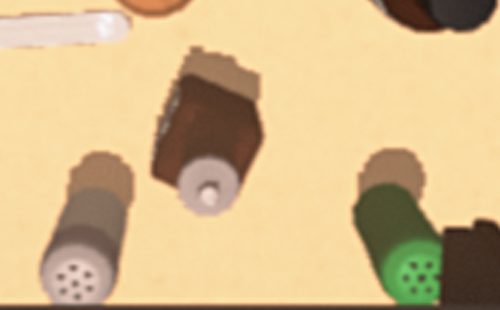

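```bash
python3 - <<'E'
from pl import *
info();plan([.4575,.04,.18],0);plan([.4575,.04,.085],0)
E
```

```text
t 4.9 ee [ 0.4499 -0.0698  0.34  ] jaw 0.01 ydir [ 0.  0. -1.] zdir [-0.  1.  0.] w 0.0869 F [-0.1 -1.   0. ] q [-0.85 -0.19  0.79  1.71  0.14  1.56 -0.07]
delta [0.0076 0.1601 0.1097] [-0.01  0.01  0.  ]
delta [0.0076 0.2551 0.1097] [-0.01  0.01  0.  ]
```

Emit:
arm_command(
  deltas=[0.004, 0.04, 0.045, 0, 0, 0, 0.0075, 0.08, 0.085, 0, 0, 0, 0.0075, 0.12, 0.11, 0, 0, 0, 0.0075, 0.16, 0.11, 0, 0, 0, 0.0075, 0.19, 0.11, 0, 0, 0, 0.0075, 0.22, 0.11, 0, 0, 0, 0.0075, 0.245, 0.11, 0, 0, 0, 0.0075, 0.255, 0.11, 0, 0, 0],
)

```text
time: 5.9
ee_pos: [0.4568, 0.0399, 0.084]
eef_rot: [0.707, -0.001, -0.001, -0.707]
ft_force: [0.3, -0.1, 0.5]
width: 0.0873
```

Emit:
arm_command(
  deltas=[0, 0, 0, 0, 0, 0, 0, 0, 0, 0, 0, 0, 0, 0, 0, 0, 0, 0],
)

```text
time: 6.28
ee_pos: [0.458, 0.0403, 0.0858]
eef_rot: [-0.707, -0.0, -0.0, 0.707]
ft_force: [-0.0, -0.1, -0.7]
width: 0.087
```

```bash
python3 - <<'E'
from st import *
from pl import *
info();p=r.camera('side');cv2.imwrite('pics/s5.png',cv2.resize(p['image'][130:290,180:400,::-1],None,fx=3,fy=3,interpolation=cv2.INTER_CUBIC))
E
```

```text
t 6.28 ee [0.458  0.0403 0.0858] jaw -0.0 ydir [ 0.001  0.001 -1.   ] zdir [0. 1. 0.] w 0.087 F [-0.  -0.1 -0.7] q [-0.9   0.1   0.75  2.08 -0.09  0.99 -0.1 ]
```

View pics/s5.png

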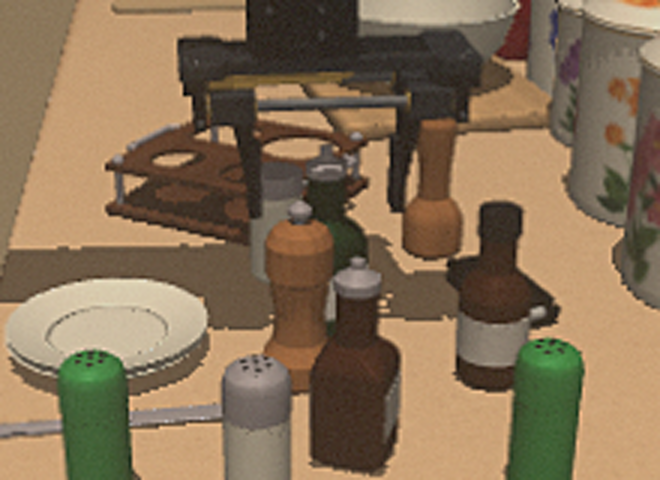

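Emit:
arm_command(
  deltas=[0, 0, 0, 0, 0, 0, 0, 0, 0, 0, 0, 0, 0, 0, 0, 0, 0, 0, 0, 0, 0, 0, 0, 0, 0, 0, 0, 0, 0, 0, 0, 0, 0, 0, 0, 0],
  hand=0,
  grip_force=30,
)

```text
time: 7.08
ee_pos: [0.4574, 0.0401, 0.085]
eef_rot: [-0.707, 0.0, -0.0, 0.707]
ft_force: [-0.7, 0.1, 1.1]
width: 0.0345
```

Emit:
arm_command(
  deltas=[0, -0.02, 0, 0, 0, 0, 0, -0.06, 0, 0, 0, 0, 0, -0.11, 0, 0, 0, 0, 0, -0.15, 0, 0, 0, 0, 0, -0.165, 0, 0, 0, 0],
)

```text
time: 7.7
ee_pos: [0.4579, 0.0402, 0.2514]
eef_rot: [-0.707, -0.001, -0.001, 0.708]
ft_force: [0.3, -0.3, -4.3]
width: 0.0263
```

```bash
python3 - <<'E'
from st import *
from pl import *
info();p=r.camera('side');cv2.imwrite('pics/s6.png',cv2.resize(p['image'][60:280,180:400,::-1],None,fx=2.7,fy=2.7,interpolation=cv2.INTER_CUBIC))
s=r.read_state();p=r.camera('wrist');cv2.imwrite('pics/w6.png',p['image'][:,:,::-1])
E
```

```text
t 7.7 ee [0.4579 0.0402 0.2514] jaw -0.01 ydir [ 0.002  0.001 -1.   ] zdir [0. 1. 0.] w 0.0263 F [ 0.3 -0.3 -4.3] q [-0.95 -0.12  0.72  1.86  0.08  1.37 -0.25]
```

View pics/s6.png

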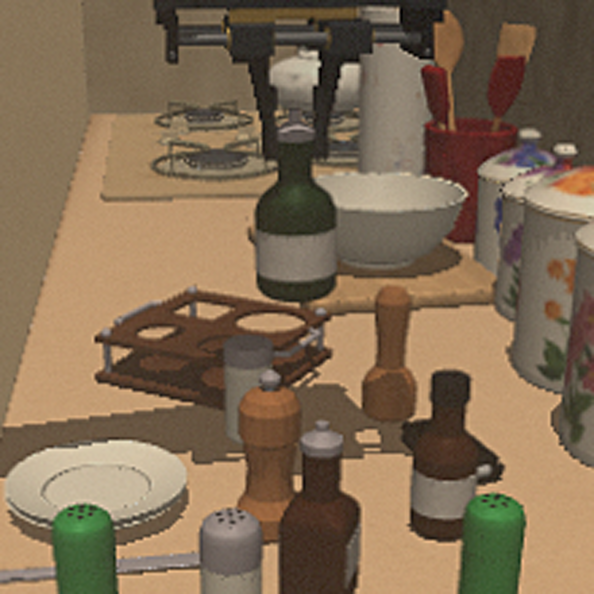

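View pics/w6.png

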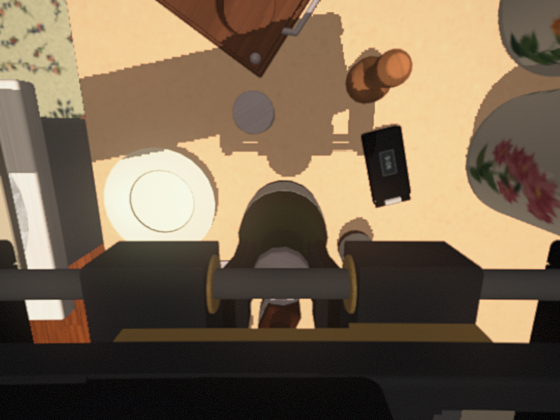

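```bash
cat > ov.py <<'E'
from st import *
from pl import *
def held(n,g,cams=('scene','side'),yaw=0,name='ov',box=60,dxy=(0,0)):
    """overlay held object assuming grasp height g; fit z,x,y offsets"""
    s=r.read_state();b=np.array(s['ee_pos'])+[dxy[0],dxy[1],.019-g];print('assumed base',b.round(4));ims=[]
    for c in cams:
        p=r.camera(c);f=4;c0=proj(p,[b+[0,0,.06]])[0].astype(int)-box
        im=cv2.resize(p['image'][max(c0[1],0):c0[1]+2*box,c0[0]:c0[0]+2*box,::-1],None,fx=f,fy=f,interpolation=cv2.INTER_CUBIC)
        c0[1]=max(c0[1],0)
        for q in sections(n,b[0],b[1],yaw): cv2.polylines(im,[np.round((proj(p,q+[0,0,b[2]])-c0+.5)*f).astype(np.int32)],True,(0,255,255),1)
        im=im[:480];im=cv2.copyMakeBorder(im,0,480-im.shape[0],0,0,cv2.BORDER_CONSTANT);ims.append(cv2.resize(im,(400,400)))
    cv2.imwrite(f'pics/{name}.png',np.hstack(ims))
E
python3 -c "
from ov import *
held('oil_bottle',.104,name='ov1')"
```

```text
assumed base [0.4577 0.0402 0.1652]
```

View pics/ov1.png

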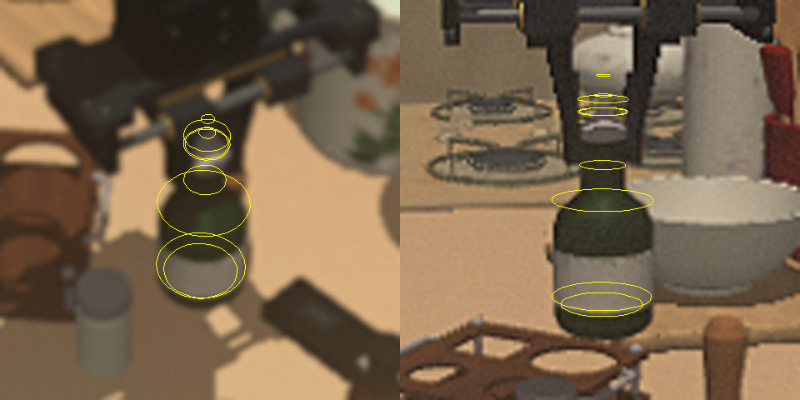

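```bash
python3 - <<'E'
from fs import *
s=r.read_state();p=r.camera('wrist');W=Wc(p,s)
for v in ([.4108,.2785,-.6092,73.3],[.4106,.2737,-.6049,73.6]): print(proj(p,toW([(v[3],-v[3],53)],v),W))
cv2.imwrite('pics/w7c.png',cv2.resize(p['image'][0:110,150:340,::-1],None,fx=4,fy=4,interpolation=cv2.INTER_CUBIC))
p=r.camera('side');cv2.imwrite('pics/s7c.png',cv2.resize(p['image'][155:220,205:310,::-1],None,fx=7,fy=7,interpolation=cv2.INTER_CUBIC))
E
```

```text
[[255.39513622  55.17964094]]
[[255.82272249  60.79724878]]
```

View pics/w7c.png

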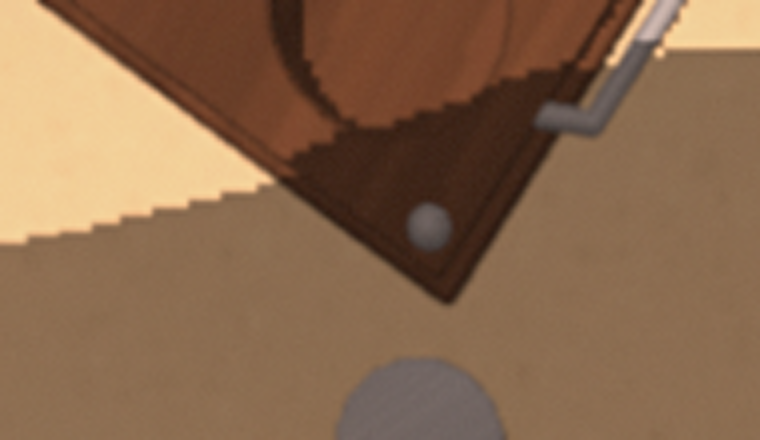

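View pics/s7c.png

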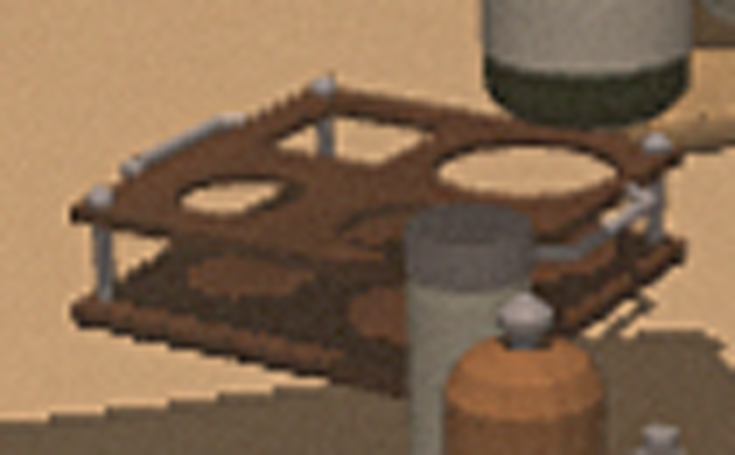

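```bash
python3 - <<'E'
from fs import *
p=r.camera('side')
N={(-1,-1):(219,183.1),(-1,1):(251,167.4),(1,1):(298.9,175.7)}
v,e=fitst(p,Wc(p),N);print(v.round(4),np.degrees(v[2]),e.round(1))
for v in ([.4108,.2785,-.6092,73.3],[.4106,.2737,-.6049,73.6]): print(proj(p,toW([(a*v[3],b*v[3],53) for a,b in N],v)).round(1))
from pl import *
v=[.4115,.2765,-.607]; o=toW([(38,38,0)],v)[0];print(o);info();plan([o[0],o[1],.255],0);plan([o[0],o[1],.255],35)
E
```

```text
[ 0.4135  0.261  -0.6082 73.2227] -34.84634716858831 [-0.   0.1  0.1 -0.1 -0.1 -0. ]
[[218.1 180.9]
 [249.9 165.4]
 [296.9 173.6]]
[[217.8 181.6]
 [249.7 165.9]
 [297.2 174.1]]
[0.46438722 0.28603637 0.        ]
t 8.05 ee [0.4567 0.0399 0.2485] jaw -0.01 ydir [-0.002 -0.001 -1.   ] zdir [ 0.  1. -0.] w 0.0264 F [-0.2 -0.3 -4.2] q [-0.95 -0.12  0.72  1.87  0.08  1.36 -0.25]
delta [ 0.0076 -0.0068  0.2461] [ 0.07 -0.01 -0.13]
delta [ 0.0076 -0.0068  0.2461] [ 3.000e-02 -3.501e+01 -1.500e-01]
```

Emit:
arm_command(
  deltas=[0.001, -0.007, 0.03, 0, 0, 0, 0.002, -0.007, 0.075, 0, 0, 0, 0.004, -0.007, 0.125, 0, 0, 0, 0.006, -0.007, 0.175, 0, 0, 0, 0.007, -0.007, 0.22, 0, 0, 0, 0.0075, -0.007, 0.246, 0, 0, 0, 0.0075, -0.007, 0.246, 0, 0, 0, 0.0075, -0.007, 0.246, 0, 0, 0],
)

```text
time: 9.05
ee_pos: [0.4654, 0.2844, 0.2567]
eef_rot: [0.708, -0.001, 0.001, -0.707]
ft_force: [0.2, 0.0, -3.2]
width: 0.0264
```

```bash
python3 - <<'E'
from fs import *
from pl import *
for i in range(3): r.camera('wrist')
info();s=r.read_state();p=r.camera('wrist');W=Wc(p,s);v=[.4115,.2765,-.607]
im=cv2.resize(p['image'][:,:,::-1],None,fx=1.4,fy=1.4,interpolation=cv2.INTER_CUBIC);cv2.imwrite('pics/w8r.png',im[:380]);dstand(im,p,v,W,1.4);cv2.imwrite('pics/w8.png',im[:380])
E
```

```text
t 9.2 ee [0.4654 0.2848 0.2572] jaw -0.12 ydir [ 0.  0. -1.] zdir [0. 1. 0.] w 0.0266 F [ 0.3  0.5 -3.4] q [-1.12  0.14  0.55  1.65 -0.07  1.38 -0.57]
```

View pics/w8.png

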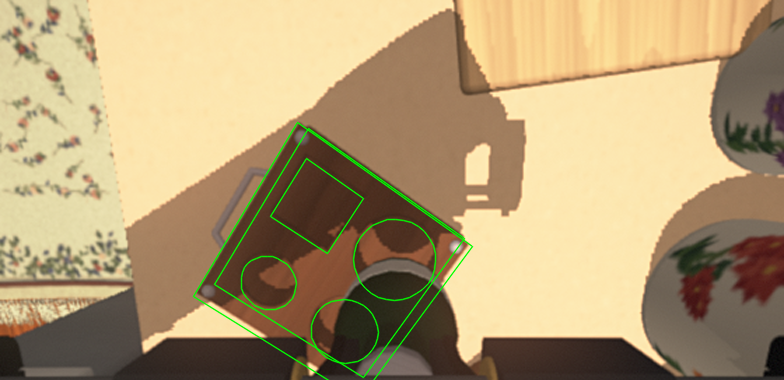

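```bash
python3 - <<'E'
from fs import *
from pl import *
s=r.read_state();p=r.camera('wrist');W=Wc(p,s)
cv2.imwrite('pics/w9c.png',cv2.resize(p['image'][80:225,135:345,::-1],None,fx=3.8,fy=3.8,interpolation=cv2.INTER_CUBIC))
N={k:(a/1.4,b/1.4) for k,(a,b) in {(1,1):(456,246),(-1,1):(302,137),(-1,-1):(208,291)}.items()}
v,e=fitst(p,W,N);print(v.round(4),np.degrees(v[2]),e.round(1))
E
```

```text
[ 0.4125  0.2805 -0.6072 73.0425] -34.789900952517904 [ 0.1  0.2 -0.3  0.   0.2 -0.2]
```

View pics/w9c.png

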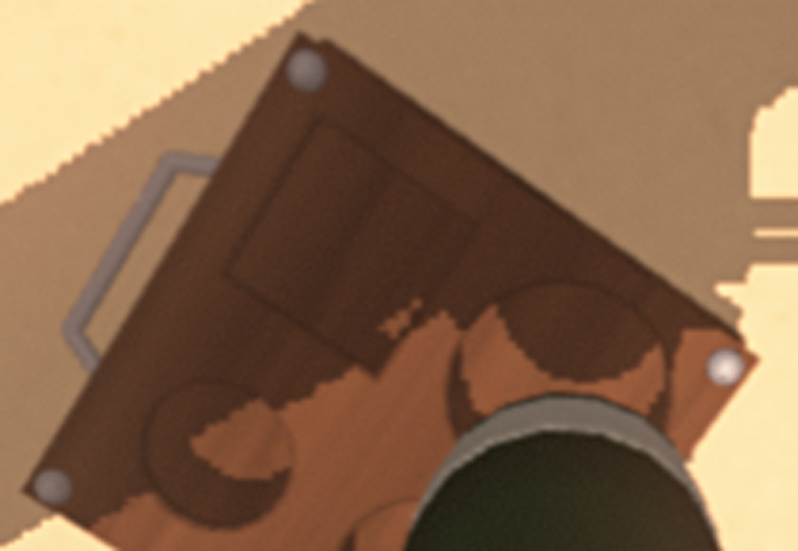

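```bash
python3 - <<'E'
from pl import *
info();plan([.465,.2868,.162],0)
E
```

```text
t 9.3 ee [0.4652 0.2853 0.2572] jaw -0.07 ydir [ 0.  0. -1.] zdir [0. 1. 0.] w 0.0269 F [-0.1  0.6 -3.7] q [-1.12  0.14  0.55  1.65 -0.07  1.38 -0.57]
delta [-0.0002  0.0952  0.0014] [-0.03 -0.07  0.01]
```

Emit:
arm_command(
  deltas=[0, 0.04, 0.0015, 0, 0, 0, 0, 0.08, 0.0015, 0, 0, 0, 0, 0.095, 0.0015, 0, 0, 0, 0, 0.095, 0.0015, 0, 0, 0, 0, 0.095, 0.0015, 0, 0, 0],
)

```text
time: 9.93
ee_pos: [0.4658, 0.288, 0.1637]
eef_rot: [-0.707, -0.001, -0.001, 0.708]
ft_force: [-0.6, 0.3, -3.4]
width: 0.0267
```

```bash
python3 - <<'E'
from ov import *
for i in range(2): r.camera('wrist')
info();s=r.read_state();v=[.412,.277,-.607]
ims=[]
for c,W in (('wrist',None),('scene',None),('side',None)):
    s=r.read_state();p=r.camera(c);W=Wc(p,s)
    c0=np.maximum(proj(p,[[.465,.287,.05]],W)[0].astype(int)-[50,50],0);f=8 if c!='wrist' else 4
    if c=='wrist': c0=np.maximum(c0-[50,70],0);w=200;f=4
    else: w=100;f=8
    im=cv2.resize(p['image'][c0[1]:c0[1]+w,c0[0]:c0[0]+w,::-1],None,fx=f,fy=f,interpolation=cv2.INTER_CUBIC)
    cv2.imwrite(f'pics/z_{c}_r.png',im[:600,:800])
E
```

```text
t 10.03 ee [0.4657 0.2881 0.1636] jaw -0.01 ydir [ 0.002  0.002 -1.   ] zdir [0. 1. 0.] w 0.0262 F [-0.   0.4 -4.2] q [-1.11  0.21  0.54  1.77 -0.12  1.18 -0.54]
```

View pics/z_wrist_r.png

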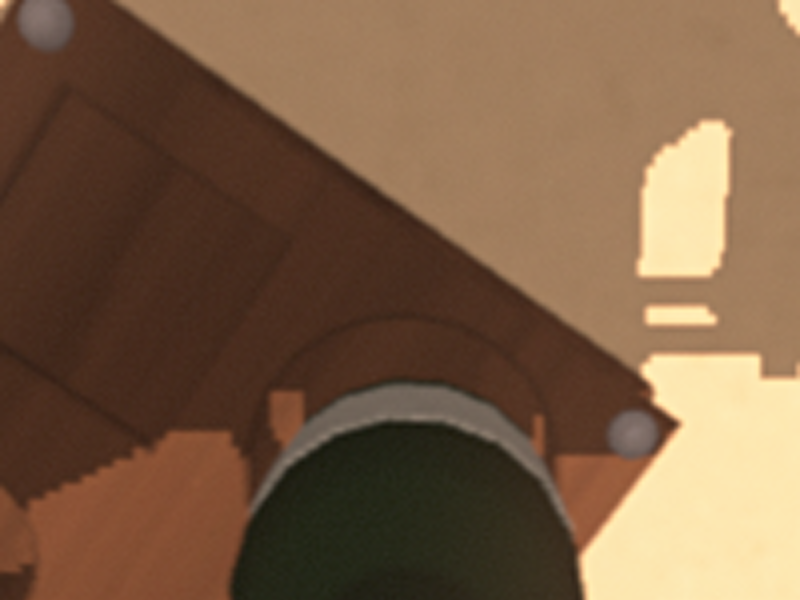

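View pics/z_scene_r.png

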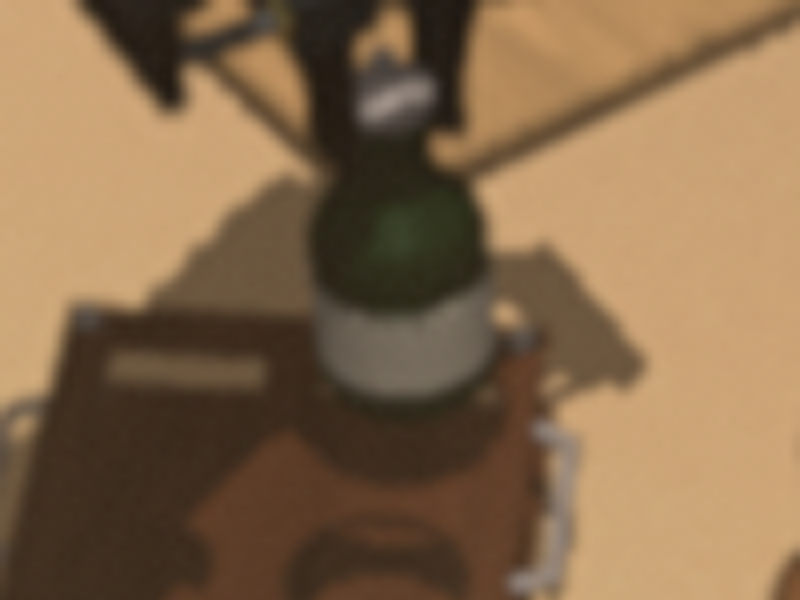

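View pics/z_side_r.png

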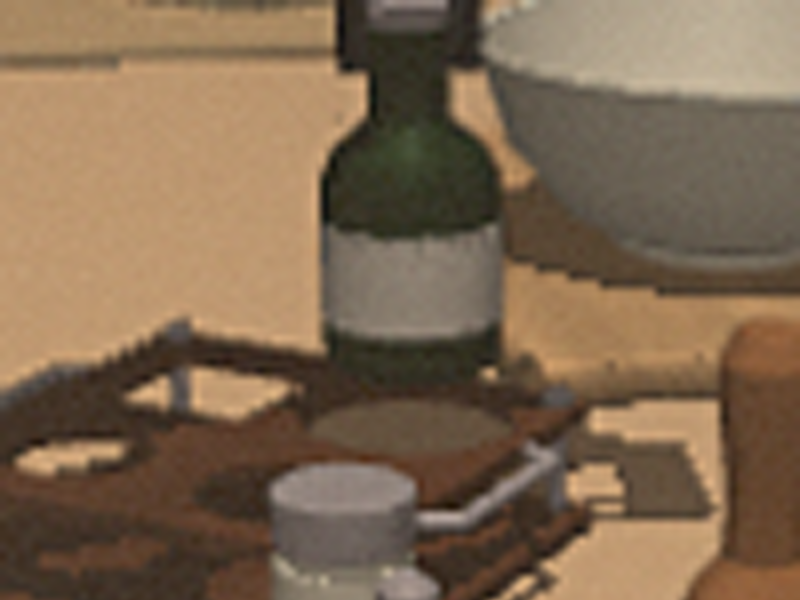

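```bash
python3 - <<'E'
from ov import *
for c in ('wrist','scene'):
    s=r.read_state();p=r.camera(c);W=Wc(p,s);b=np.array(s['ee_pos'])+[0,0,-.098]
    c0=np.maximum(proj(p,[[.465,.287,.05]],W)[0].astype(int)-[50,50],0)
    if c=='wrist': c0=np.maximum(c0-[50,70],0);w=200;f=4
    else: w=100;f=8
    im=cv2.resize(p['image'][c0[1]:c0[1]+w,c0[0]:c0[0]+w,::-1],None,fx=f,fy=f,interpolation=cv2.INTER_CUBIC)
    for q in sections('oil_bottle',b[0],b[1]): cv2.polylines(im,[np.round((proj(p,q+[0,0,b[2]],W)-c0+.5)*f).astype(np.int32)],True,(0,255,255),1)
    dstand(im,p,[.412,.277,-.607],W,f,c0-.5)
    cv2.imwrite(f'pics/y_{c}.png',im[:600,:800])
E
```

```text
(no output)
```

View pics/y_wrist.png

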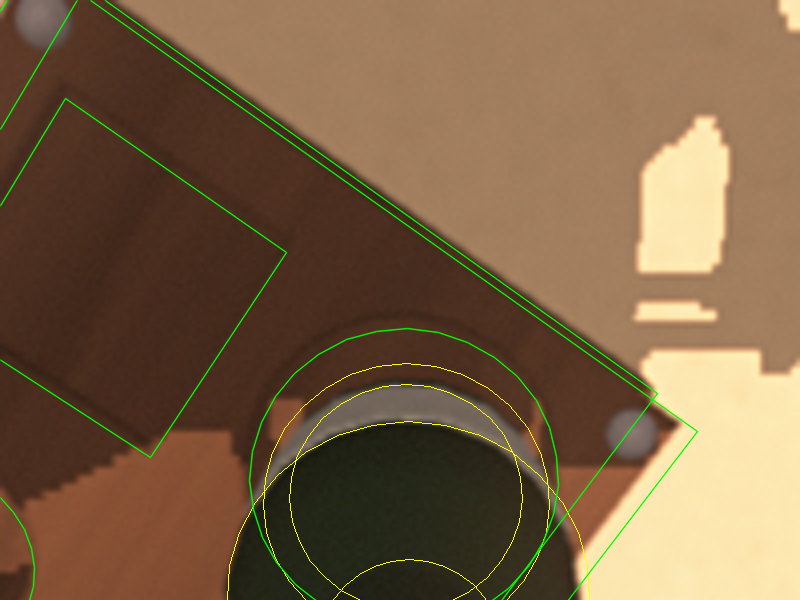

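View pics/y_scene.png

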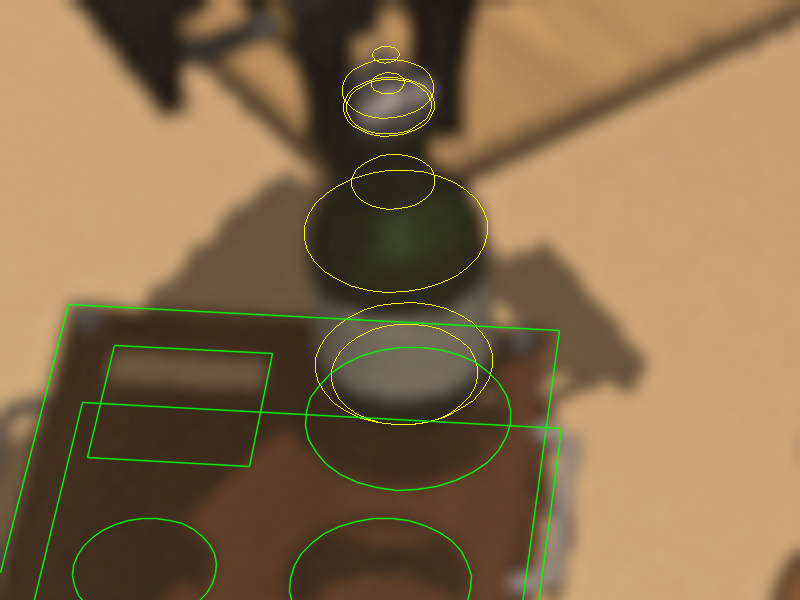

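Emit:
arm_command(
  deltas=[-0.0012, 0, 0, 0, 0, 0, -0.0012, 0.012, 0, 0, 0, 0, -0.0012, 0.024, 0, 0, 0, 0, -0.0012, 0.036, 0, 0, 0, 0, -0.0012, 0.036, 0, 0, 0, 0],
)

```text
time: 10.9
ee_pos: [0.4631, 0.287, 0.1246]
eef_rot: [0.708, -0.001, -0.001, -0.706]
ft_force: [-0.0, 0.4, -3.6]
width: 0.026
```

```bash
python3 - <<'E'
from ov import *
info()
for c in ('wrist','side'):
    p=r.camera(c);im=p['image'][:,:,::-1]
    cv2.imwrite(f'pics/x_{c}.png',cv2.resize(im[80:240,200:400] if c=='wrist' else im[100:230,200:340],None,fx=3.6,fy=3.6,interpolation=cv2.INTER_CUBIC))
E
```

```text
t 10.9 ee [0.4631 0.287  0.1246] jaw -0.01 ydir [-0.002 -0.002 -1.   ] zdir [ 0.  1. -0.] w 0.026 F [-0.   0.4 -3.6] q [-1.1   0.25  0.53  1.82 -0.14  1.11 -0.52]
```

View pics/x_wrist.png

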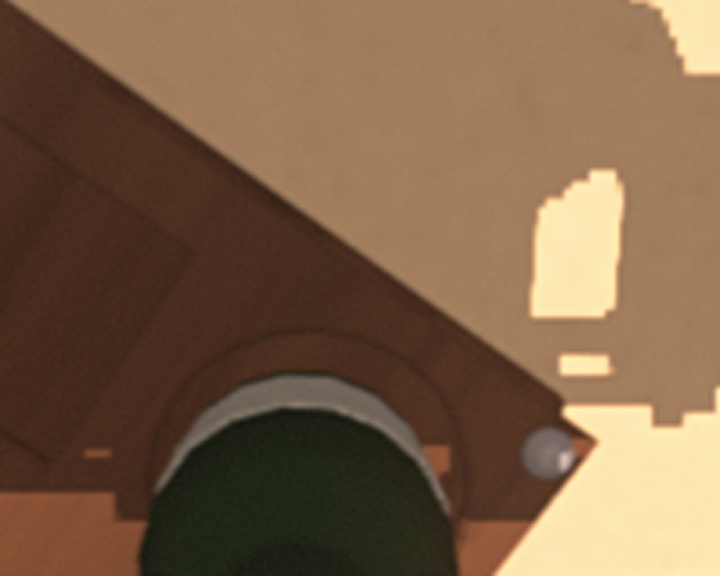

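View pics/x_side.png

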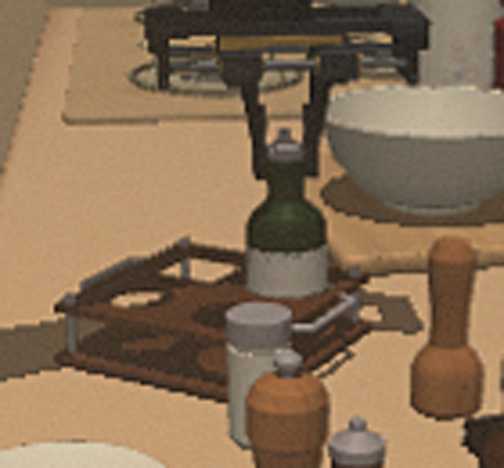

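Emit:
arm_command(
  deltas=[0.001, 0.007, 0, 0, 0, 0, 0.001, 0.013, 0, 0, 0, 0, 0.001, 0.015, 0, 0, 0, 0, 0.001, 0.015, 0, 0, 0, 0],
)

```text
time: 11.5
ee_pos: [0.4647, 0.2875, 0.1109]
eef_rot: [0.707, -0.0, -0.0, -0.707]
ft_force: [0.7, -0.5, -4.3]
width: 0.0269
```

Emit:
arm_command(
  deltas=[0, 0.0015, 0, 0, 0, 0, 0, 0.003, 0, 0, 0, 0, 0, 0.003, 0, 0, 0, 0],
)

```text
time: 11.88
ee_pos: [0.4652, 0.2878, 0.1086]
eef_rot: [-0.707, -0.0, -0.0, 0.707]
ft_force: [-0.4, -1.1, 3.2]
width: 0.0264
```

Emit:
arm_command(
  deltas=[0, 0, 0, 0, 0, 0, 0, 0, 0, 0, 0, 0, 0, 0, 0, 0, 0, 0, 0, 0, 0, 0, 0, 0],
  hand=0.8,
)

```text
time: 12.38
ee_pos: [0.4647, 0.2876, 0.108]
eef_rot: [-0.707, 0.0, 0.0, 0.707]
ft_force: [-0.3, 0.6, -0.1]
width: 0.0585
```

```bash
python3 - <<'E'
from pl import *
info();plan([.4648,.2875,.26],0);plan([.4555,-.1248,.26],0)
E
```

```text
t 12.38 ee [0.4647 0.2876 0.108 ] jaw -0.0 ydir [-0.  0. -1.] zdir [0. 1. 0.] w 0.0585 F [-0.3  0.6 -0.1] q [-1.09  0.27  0.53  1.83 -0.16  1.07 -0.51]
delta [ 1.00e-04 -1.52e-01 -1.00e-04] [-0.   -0.   -0.01]
delta [-0.0092 -0.152  -0.4124] [-0.   -0.   -0.01]
```

Emit:
arm_command(
  deltas=[0, -0.04, 0, 0, 0, 0, 0, -0.09, 0, 0, 0, 0, 0, -0.14, 0, 0, 0, 0, 0, -0.152, -0.045, 0, 0, 0, -0.002, -0.152, -0.1, 0, 0, 0, -0.004, -0.152, -0.16, 0, 0, 0, -0.006, -0.152, -0.22, 0, 0, 0, -0.007, -0.152, -0.28, 0, 0, 0],
  hand=0.85,
)

```text
time: 13.38
ee_pos: [0.4574, 0.0057, 0.2601]
eef_rot: [-0.707, -0.0, -0.0, 0.707]
ft_force: [1.4, -0.4, 0.1]
width: 0.074
```

```bash
python3 - <<'E'
from ov import *
info();plan([.4552,-.1248,.19],0);plan([.4552,-.1248,.079],0)
p=r.camera('scene');cv2.imwrite('pics/sc10.png',cv2.resize(p['image'][100:330,170:410,::-1],None,fx=2.5,fy=2.5,interpolation=cv2.INTER_CUBIC))
E
```

```text
t 13.38 ee [0.4574 0.0057 0.2601] jaw -0.0 ydir [ 0.     0.001 -1.   ] zdir [0. 1. 0.] w 0.074 F [ 1.4 -0.4  0.1] q [-0.92 -0.14  0.75  1.85  0.1   1.39 -0.19]
delta [-0.0022  0.07   -0.1305] [-0.05 -0.    0.03]
delta [-0.0023  0.181  -0.1306] [-0.05 -0.    0.03]
```

View pics/sc10.png

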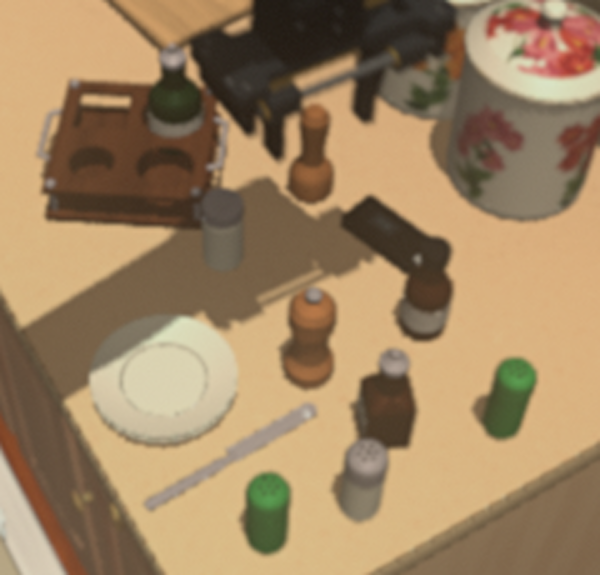

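Emit:
arm_command(
  deltas=[-0.001, 0.02, -0.05, 0, 0, 0, -0.002, 0.05, -0.1, 0, 0, 0, -0.0025, 0.07, -0.1325, 0, 0, 0, -0.0025, 0.1, -0.1325, 0, 0, 0, -0.0025, 0.14, -0.1325, 0, 0, 0, -0.0025, 0.17, -0.1325, 0, 0, 0, -0.0025, 0.181, -0.1325, 0, 0, 0, -0.0025, 0.181, -0.1325, 0, 0, 0],
)

```text
time: 14.42
ee_pos: [0.4551, -0.125, 0.0791]
eef_rot: [0.707, -0.0, -0.0, -0.707]
ft_force: [0.2, -0.5, 0.9]
width: 0.074
```

```bash
python3 - <<'E'
from ov import *
for i in range(3): p=r.camera('side')
info();cv2.imwrite('pics/s11.png',cv2.resize(p['image'][130:310,180:400,::-1],None,fx=3,fy=3,interpolation=cv2.INTER_CUBIC))
E
```

```text
t 14.57 ee [ 0.456  -0.1249  0.0801] jaw -0.01 ydir [ 0.002  0.001 -1.   ] zdir [0. 1. 0.] w 0.0742 F [-0.7  0.1 -0.1] q [-0.74  0.2   1.    2.06 -0.2   0.99  0.36]
```

View pics/s11.png

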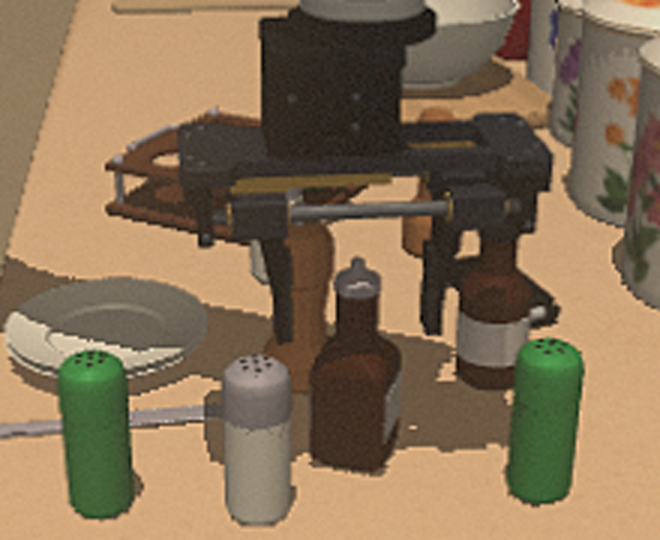

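Emit:
arm_command(
  deltas=[0, 0, 0, 0, 0, 0, 0, 0, 0, 0, 0, 0, 0, 0, 0, 0, 0, 0, 0, 0, 0, 0, 0, 0, 0, 0, 0, 0, 0, 0, 0, 0, 0, 0, 0, 0, 0, 0, 0, 0, 0, 0, 0, 0, 0, 0, 0, 0],
  hand=0,
)

```text
time: 15.58
ee_pos: [0.4552, -0.1249, 0.079]
eef_rot: [-0.707, 0.0, -0.0, 0.707]
ft_force: [-0.4, 0.2, -0.5]
width: 0.0237
```

Gripped at 24 mm (the neck). Lift.

Emit:
arm_command(
  deltas=[0, -0.02, 0, 0, 0, 0, 0, -0.06, 0, 0, 0, 0, 0, -0.11, 0, 0, 0, 0, 0, -0.16, 0, 0, 0, 0, 0, -0.17, 0, 0, 0, 0, 0, -0.17, 0, 0, 0, 0],
)

```text
time: 16.32
ee_pos: [0.4551, -0.1247, 0.2485]
eef_rot: [-0.707, -0.0, 0.0, 0.707]
ft_force: [-0.6, -0.7, -3.1]
width: 0.0236
```

```bash
python3 - <<'E'
from ov import *
for i in range(3): p=r.camera('side')
info()
held('vinegar_bottle',.098,yaw=-.39,name='ov2')
from st import toW
v=[.412,.2775,-.607];o=toW([(-38,38,0)],v)[0];print(o);plan([o[0],o[1],.25],-12.5)
E
```

```text
t 16.48 ee [ 0.4543 -0.1248  0.2474] jaw -0.01 ydir [-0.003 -0.001 -1.   ] zdir [ 0.  1. -0.] w 0.0235 F [ 0.7 -0.3 -3. ] q [-0.88 -0.13  1.    1.85  0.11  1.37  0.09]
assumed base [ 0.4543 -0.1248  0.1684]
[0.40246363 0.33038722 0.        ]
delta [-0.0522 -0.0024  0.4553] [ 0.05 12.49 -0.12]
```

View pics/ov2.png

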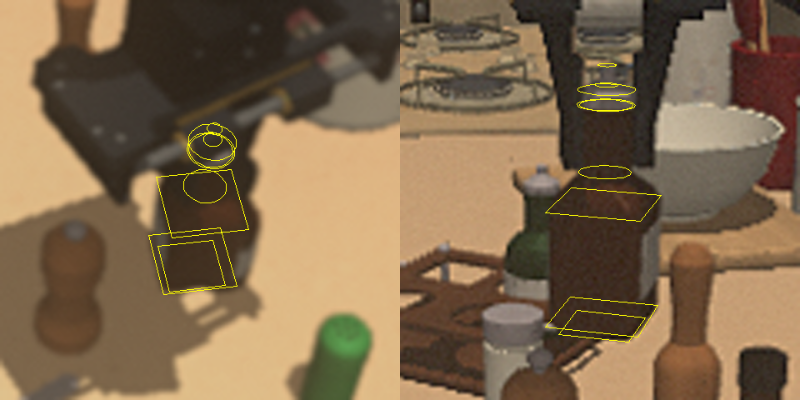

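Emit:
arm_command(
  deltas=[-0.004, -0.003, 0.04, 0, 2, 0, -0.01, -0.003, 0.1, 0, 5, 0, -0.017, -0.003, 0.16, 0, 8, 0, -0.024, -0.003, 0.22, 0, 11, 0, -0.03, -0.003, 0.28, 0, 12.5, 0, -0.038, -0.003, 0.34, 0, 12.5, 0, -0.046, -0.003, 0.4, 0, 12.5, 0, -0.052, -0.003, 0.455, 0, 12.5, 0],
)

```text
time: 17.58
ee_pos: [0.4024, 0.332, 0.2509]
eef_rot: [0.703, -0.077, 0.076, -0.702]
ft_force: [2.1, -0.9, -1.0]
width: 0.0237
```

```bash
cat > chk.py <<'E'
from ov import *
def chk(n,g,yaw,v,hole,tag,vis=(200,100)):
    info()
    s=r.read_state();p=r.camera('wrist');W=Wc(p,s);q=r.camera('scene');sd=r.camera('side')
    b=np.array(s['ee_pos'])+[0,0,.019-g]
    ims=[]
    hw=toW([(*hole,46)],v)[0]
    for c,P,WW,w,f in (('wrist',p,W,200,4),('scene',q,Wc(q),100,8),('side',sd,Wc(sd),100,8)):
        c0=np.maximum(proj(P,[hw],WW)[0].astype(int)-[w//2,w//2 if c=='wrist' else w*2//3],0)
        im=cv2.resize(P['image'][c0[1]:c0[1]+w,c0[0]:c0[0]+w,::-1],None,fx=f,fy=f,interpolation=cv2.INTER_CUBIC)
        raw=im.copy()
        for a in sections(n,b[0],b[1],yaw): cv2.polylines(im,[np.round((proj(P,a+[0,0,b[2]],WW)-c0+.5)*f).astype(np.int32)],True,(0,255,255),1)
        dstand(im,P,v,WW,f,c0-.5)
        o=np.zeros((800,1600,3),np.uint8);o[:im.shape[0],:im.shape[1]]=im;o[:im.shape[0],800:800+im.shape[1]]=raw
        cv2.imwrite(f'pics/{tag}_{c}.png',cv2.resize(o,(800,400)))
E
python3 - <<'E'
from chk import *
for i in range(5): r.camera('wrist')
chk('vinegar_bottle',.098,-.607,[.412,.2775,-.607],(-38,38),'v1')
E
```

```text
t 17.82 ee [0.4033 0.3294 0.2509] jaw -12.52 ydir [-0.001 -0.002 -1.   ] zdir [ 0.22  0.98 -0.  ] w 0.0239 F [-0.   0.2 -2.6] q [-1.18  0.08  0.44  1.71 -0.03  1.36 -0.96]
```

View pics/v1_wrist.png

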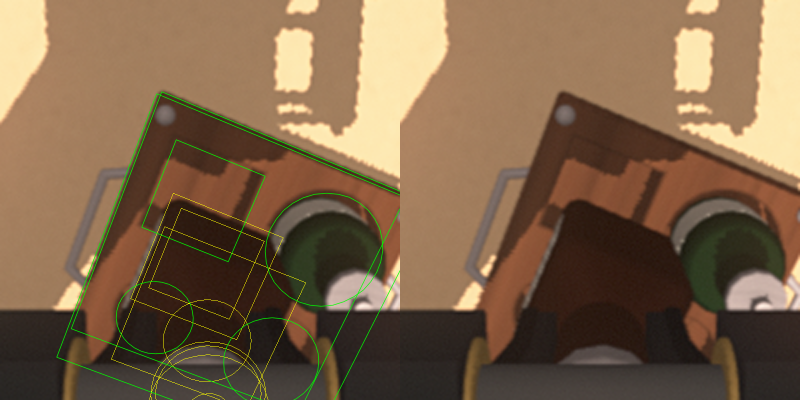

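View pics/v1_scene.png

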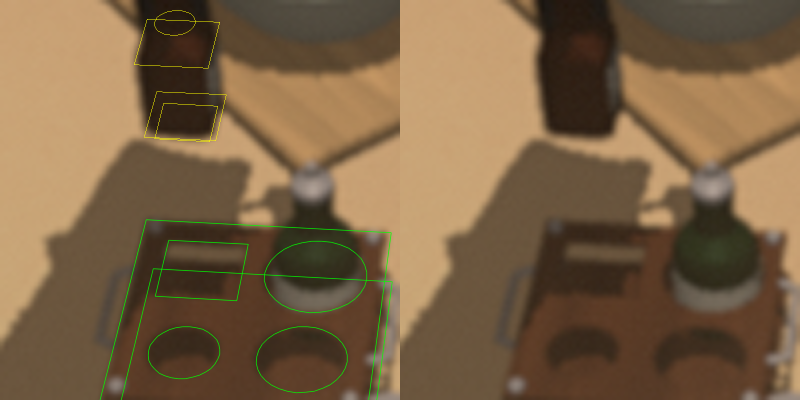

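```bash
python3 - <<'E'
from ov import *
info();plan([.4025,.3304,.145],-12.5)
E
```

```text
t 17.98 ee [0.4037 0.3289 0.2519] jaw -12.62 ydir [-0. -0. -1.] zdir [ 0.22  0.98 -0.  ] w 0.0233 F [-0.1 -0.5 -2.9] q [-1.18  0.08  0.44  1.71 -0.03  1.36 -0.96]
delta [-0.0015  0.1069  0.0012] [ 0.01 -0.12 -0.01]
```

Emit:
arm_command(
  deltas=[-0.001, 0.04, 0.001, 0, 0, 0, -0.001, 0.085, 0.001, 0, 0, 0, -0.001, 0.106, 0.001, 0, 0, 0, -0.001, 0.106, 0.001, 0, 0, 0, -0.001, 0.106, 0.001, 0, 0, 0],
)

```text
time: 18.6
ee_pos: [0.4032, 0.3314, 0.1474]
eef_rot: [-0.702, 0.077, -0.078, 0.703]
ft_force: [0.0, -0.1, -2.5]
width: 0.0238
```

```bash
python3 - <<'E'
from chk import *
for i in range(3): r.camera('wrist')
chk('vinegar_bottle',.098,-.607,[.412,.2775,-.607],(-38,38),'v2')
E
```

```text
t 18.75 ee [0.4031 0.3317 0.1473] jaw -12.52 ydir [ 0.001  0.002 -1.   ] zdir [0.22 0.98 0.  ] w 0.0235 F [ 0.5  0.8 -2.7] q [-1.17  0.16  0.44  1.85 -0.08  1.14 -0.93]
```

View pics/v2_wrist.png

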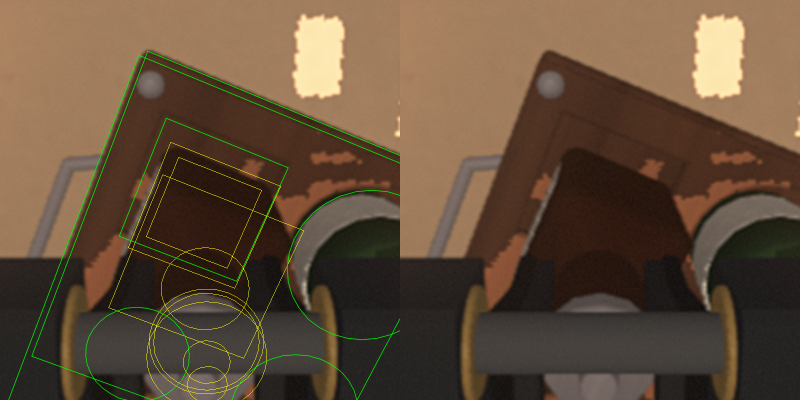

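View pics/v2_scene.png

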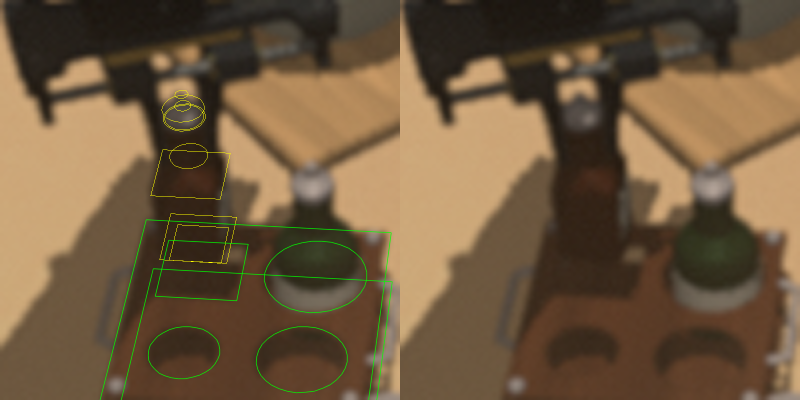

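View pics/v2_side.png

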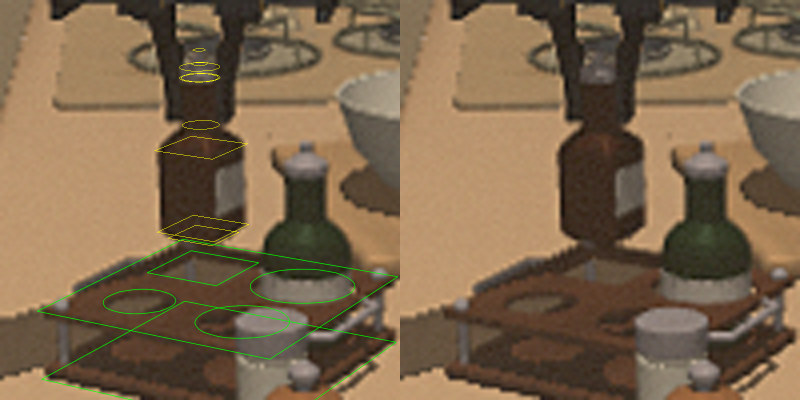

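Emit:
arm_command(
  deltas=[0, 0, 0.0015, 0, 0, 0, 0, 0.01, 0.0015, 0, 0, 0, 0, 0.018, 0.0015, 0, 0, 0, 0, 0.018, 0.0015, 0, 0, 0],
)

```text
time: 19.4
ee_pos: [0.4023, 0.3323, 0.127]
eef_rot: [0.703, -0.077, 0.077, -0.702]
ft_force: [0.5, -0.6, -2.3]
width: 0.0236
```

```bash
python3 - <<'E'
from chk import *
for i in range(2): r.camera('wrist')
chk('vinegar_bottle',.098,-.607,[.412,.2775,-.607],(-38,38),'v3')
E
```

```text
t 19.5 ee [0.4028 0.3327 0.1279] jaw -12.51 ydir [-0. -0. -1.] zdir [ 0.22  0.98 -0.  ] w 0.0233 F [ 0.3 -0.  -3.3] q [-1.17  0.19  0.43  1.87 -0.09  1.1  -0.92]
```

View pics/v3_wrist.png

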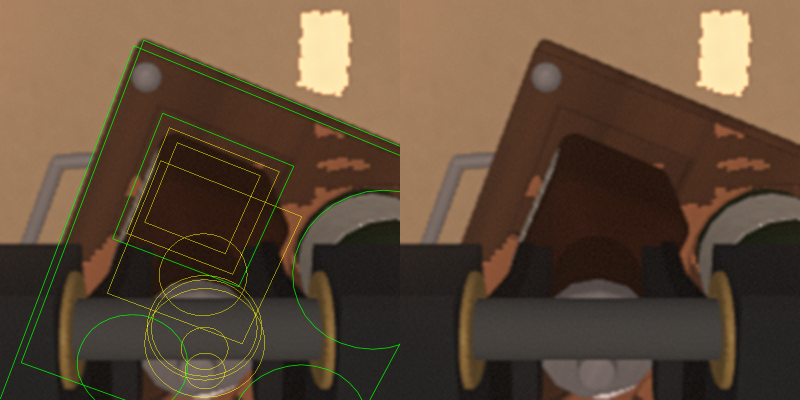

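View pics/v3_side.png

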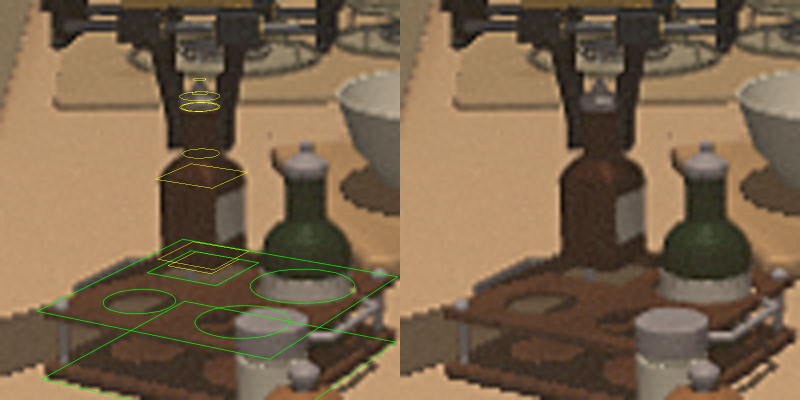

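View pics/v3_scene.png

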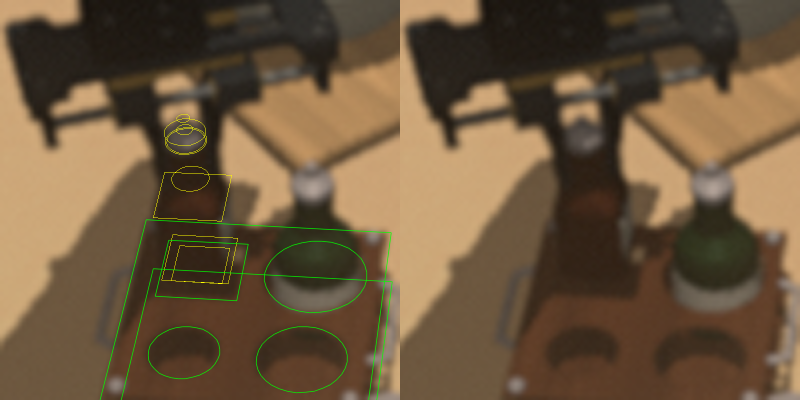

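Emit:
arm_command(
  deltas=[0, 0, 0.0012, 0, 0, 0, 0, 0.008, 0.0012, 0, 0, 0, 0, 0.016, 0.0012, 0, 0, 0, 0, 0.02, 0.0012, 0, 0, 0, 0, 0.02, 0.0012, 0, 0, 0],
)

```text
time: 20.27
ee_pos: [0.4029, 0.3337, 0.1076]
eef_rot: [0.703, -0.077, 0.077, -0.703]
ft_force: [-0.8, -0.6, -2.7]
width: 0.0232
```

```bash
python3 - <<'E'
from chk import *
for i in range(2): r.camera('wrist')
chk('vinegar_bottle',.098,-.607,[.412,.2775,-.607],(-38,38),'v4')
E
```

```text
t 20.38 ee [0.4032 0.334  0.1081] jaw -12.51 ydir [ 0.  0. -1.] zdir [0.22 0.98 0.  ] w 0.0234 F [-0.8  0.2 -2.2] q [-1.16  0.21  0.43  1.89 -0.1   1.06 -0.91]
```

View pics/v4_side.png

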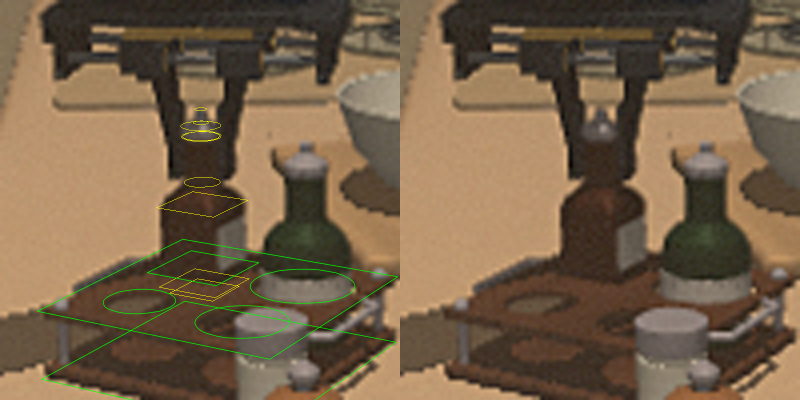

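Emit:
arm_command(
  deltas=[0, 0.008, 0, 0, 0, 0, 0, 0.014, 0, 0, 0, 0, 0, 0.017, 0, 0, 0, 0, 0, 0.017, 0, 0, 0, 0],
)

```text
time: 21.02
ee_pos: [0.403, 0.3338, 0.0907]
eef_rot: [0.703, -0.077, 0.077, -0.703]
ft_force: [-1.0, 0.3, -3.1]
width: 0.0239
```

Emit:
arm_command(
  deltas=[0, 0.0015, 0, 0, 0, 0, 0, 0.003, 0, 0, 0, 0, 0, 0.003, 0, 0, 0, 0],
)

```text
time: 21.4
ee_pos: [0.4035, 0.3345, 0.089]
eef_rot: [-0.702, 0.077, -0.077, 0.703]
ft_force: [-2.1, -0.8, 5.3]
width: 0.0234
```

Contact at the expected height. Release, part-way opening.

Emit:
arm_command(
  deltas=[0, -0.0005, 0, 0, 0, 0, 0, -0.0005, 0, 0, 0, 0, 0, -0.0005, 0, 0, 0, 0, 0, -0.0005, 0, 0, 0, 0, 0, -0.0005, 0, 0, 0, 0],
  hand=0.55,
)

```text
time: 22.02
ee_pos: [0.4031, 0.3339, 0.0885]
eef_rot: [-0.703, 0.077, -0.077, 0.703]
ft_force: [0.5, -0.9, 0.8]
width: 0.0477
```

```bash
python3 - <<'E'
from pl import *
info();plan([.403,.334,.24],-12.5);plan([.432,-.0355,.24],-35)
E
```

```text
t 22.02 ee [0.4031 0.3339 0.0885] jaw -12.51 ydir [-0.  0. -1.] zdir [0.22 0.98 0.  ] w 0.0477 F [ 0.5 -0.9  0.8] q [-1.16  0.24  0.43  1.91 -0.11  1.02 -0.9 ]
delta [-1.000e-04 -1.515e-01  1.000e-04] [-0.   -0.01 -0.  ]
delta [ 0.1083 -0.1515 -0.3544] [-0.   22.49 -0.  ]
```

Emit:
arm_command(
  deltas=[0, -0.04, 0, 0, 0, 0, 0, -0.09, 0, 0, 0, 0, 0, -0.14, 0, 0, 0, 0, 0.015, -0.152, -0.045, 0, 5, 0, 0.03, -0.152, -0.1, 0, 11, 0, 0.045, -0.152, -0.155, 0, 17, 0, 0.062, -0.152, -0.21, 0, 22.5, 0, 0.08, -0.152, -0.265, 0, 22.5, 0],
  hand=1,
)

```text
time: 23.02
ee_pos: [0.4237, 0.056, 0.2406]
eef_rot: [-0.674, 0.213, -0.213, 0.675]
ft_force: [0.5, -0.6, 1.4]
width: 0.0869
```

```bash
python3 - <<'E'
from ov import *
info();plan([.4322,-.0352,.2],-35);plan([.4322,-.0352,.067],-35)
p=r.camera('scene');cv2.imwrite('pics/sc12.png',cv2.resize(p['image'][100:330,170:410,::-1],None,fx=2.5,fy=2.5,interpolation=cv2.INTER_CUBIC))
E
```

```text
t 23.02 ee [0.4237 0.056  0.2406] jaw -35.09 ydir [ 0.     0.001 -1.   ] zdir [0.57 0.82 0.  ] w 0.0869 F [ 0.5 -0.6  1.4] q [-0.97 -0.21  0.65  1.95  0.13  1.36 -0.97]
delta [ 0.0594  0.0405 -0.0698] [-0.06 -0.09 -0.01]
delta [ 0.0594  0.1735 -0.0699] [-0.06 -0.09 -0.01]
```

View pics/sc12.png

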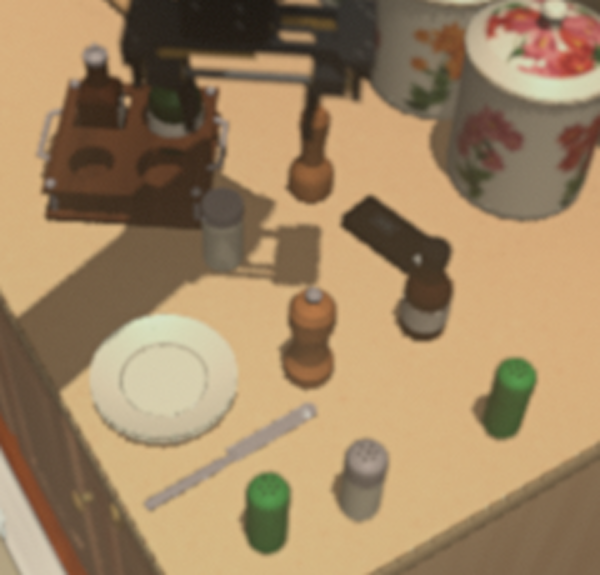

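Emit:
arm_command(
  deltas=[0.03, 0.02, -0.035, 0, 0, 0, 0.055, 0.04, -0.065, 0, 0, 0, 0.0594, 0.04, -0.07, 0, 0, 0, 0.0594, 0.04, -0.07, 0, 0, 0, 0.0594, 0.04, -0.07, 0, 0, 0],
)

```text
time: 23.7
ee_pos: [0.4326, -0.0323, 0.201]
eef_rot: [-0.674, 0.212, -0.212, 0.675]
ft_force: [-0.3, 0.7, -0.2]
width: 0.087
```

```bash
python3 - <<'E'
from ov import *
for i in range(4): r.camera('wrist')
info();plan([.4322,-.0352,.067],-35)
s=r.read_state();p=r.camera('wrist');W=Wc(p,s);im=p['image'][:,:,::-1].copy();im=cv2.resize(im,None,fx=1.4,fy=1.4)
draw(im,p,'pepper_mill',.4322,-.0352,W=W,f=1.4);cv2.imwrite('pics/w13.png',im)
E
```

```text
t 23.9 ee [ 0.4324 -0.0329  0.2007] jaw -34.94 ydir [ 0.  0. -1.] zdir [0.57 0.82 0.  ] w 0.0871 F [-0.2  0.5 -0.4] q [-0.9  -0.18  0.81  2.    0.14  1.27 -0.76]
delta [ 0.0011  0.1337 -0.0021] [-0.02  0.06  0.01]
```

View pics/w13.png

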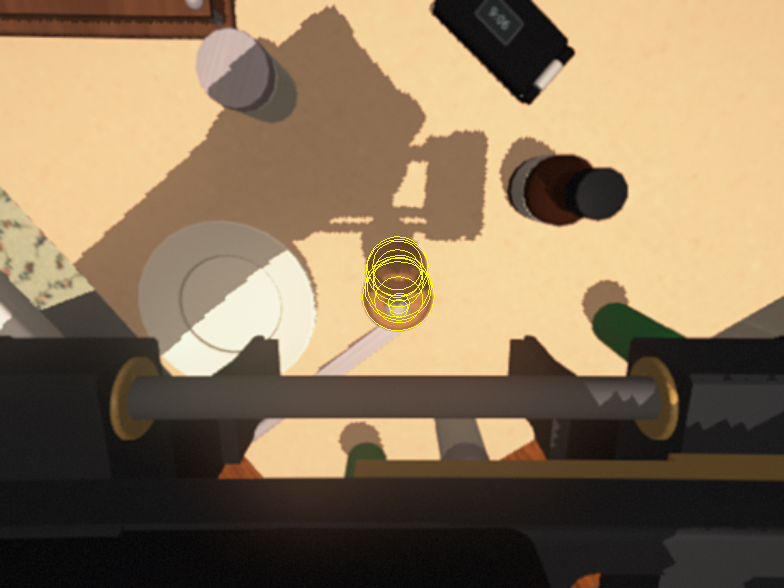

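Overlay sits on the mill (steel knob at (398,308) visible). Descend and grip.

Emit:
arm_command(
  deltas=[0.001, 0.03, -0.002, 0, 0, 0, 0.001, 0.07, -0.002, 0, 0, 0, 0.001, 0.11, -0.002, 0, 0, 0, 0.001, 0.134, -0.002, 0, 0, 0, 0.001, 0.134, -0.002, 0, 0, 0, 0.001, 0.134, -0.002, 0, 0, 0],
)

```text
time: 24.7
ee_pos: [0.4326, -0.0356, 0.0674]
eef_rot: [-0.674, 0.212, -0.213, 0.675]
ft_force: [0.5, -0.5, 0.1]
width: 0.0872
```

Emit:
arm_command(
  deltas=[0, 0, 0, 0, 0, 0, 0, 0, 0, 0, 0, 0, 0, 0, 0, 0, 0, 0, 0, 0, 0, 0, 0, 0, 0, 0, 0, 0, 0, 0, 0, 0, 0, 0, 0, 0, 0, 0, 0, 0, 0, 0],
  hand=0,
  grip_force=25,
)

```text
time: 25.58
ee_pos: [0.4321, -0.0358, 0.0666]
eef_rot: [-0.674, 0.213, -0.213, 0.674]
ft_force: [0.4, 0.2, -0.1]
width: 0.0423
```

Emit:
arm_command(
  deltas=[0, -0.02, 0, 0, 0, 0, 0, -0.06, 0, 0, 0, 0, 0, -0.11, 0, 0, 0, 0, 0, -0.16, 0, 0, 0, 0, 0, -0.17, 0, 0, 0, 0, 0, -0.17, 0, 0, 0, 0],
)

```text
time: 26.32
ee_pos: [0.4319, -0.0356, 0.2361]
eef_rot: [-0.674, 0.213, -0.213, 0.675]
ft_force: [-0.1, -0.6, -1.8]
width: 0.0421
```

```bash
python3 - <<'E'
from ov import *
from st import toW
for i in range(2): p=r.camera('side')
info()
held('pepper_mill',.086,name='ov3')
v=[.412,.2775,-.607];o=toW([(38,-38,0),(-38,-38,0)],v);print(o);plan([o[0][0],o[0][1],.235],-35)
E
```

```text
t 26.43 ee [ 0.4312 -0.0358  0.235 ] jaw -35.0 ydir [-0.002 -0.001 -1.   ] zdir [ 0.57  0.82 -0.  ] w 0.042 F [-0.5 -0.2 -2.5] q [-0.95 -0.23  0.82  1.95  0.17  1.36 -0.79]
assumed base [ 0.4312 -0.0358  0.168 ]
[[0.42153637 0.22461278 0.        ]
 [0.35911278 0.26796363 0.        ]]
delta [-1.574e-01 -1.000e-04  2.078e-01] [ 0.13 -0.01 -0.08]
```

View pics/ov3.png

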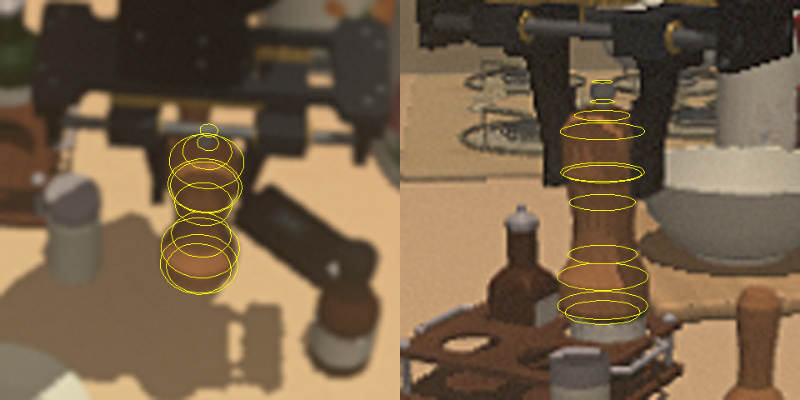

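Emit:
arm_command(
  deltas=[-0.035, 0, 0.045, 0, 0, 0, -0.07, 0, 0.09, 0, 0, 0, -0.105, 0, 0.138, 0, 0, 0, -0.14, 0, 0.185, 0, 0, 0, -0.1575, 0, 0.208, 0, 0, 0, -0.1575, 0, 0.208, 0, 0, 0, -0.1575, 0, 0.208, 0, 0, 0],
)

```text
time: 27.4
ee_pos: [0.4225, 0.2236, 0.236]
eef_rot: [0.675, -0.213, 0.213, -0.674]
ft_force: [0.5, -0.5, -1.9]
width: 0.0422
```

```bash
python3 - <<'E'
from ov import *
for i in range(4): p=r.camera('side')
info();plan([.4215,.2256,.132],-35)
E
```

```text
t 27.6 ee [0.4226 0.224  0.2366] jaw -35.11 ydir [-0.     0.001 -1.   ] zdir [0.58 0.82 0.  ] w 0.0423 F [-0.2 -0.4 -0.4] q [-1.14 -0.03  0.56  1.84  0.02  1.33 -1.2 ]
delta [-0.0018  0.1046  0.0007] [-0.02 -0.11 -0.02]
```

Emit:
arm_command(
  deltas=[-0.0018, 0.04, 0.0005, 0, 0, 0, -0.0018, 0.085, 0.0005, 0, 0, 0, -0.0018, 0.1045, 0.0005, 0, 0, 0, -0.0018, 0.1045, 0.0005, 0, 0, 0, -0.0018, 0.1045, 0.0005, 0, 0, 0],
)

```text
time: 28.22
ee_pos: [0.4218, 0.2266, 0.1332]
eef_rot: [-0.674, 0.213, -0.213, 0.675]
ft_force: [0.2, -0.9, -1.1]
width: 0.042
```

```bash
python3 - <<'E'
from chk import *
for i in range(3): r.camera('wrist')
chk('pepper_mill',.086,0,[.412,.2785,-.607],(38,-38),'p1')
E
```

```text
t 28.38 ee [0.4217 0.2268 0.1331] jaw -35.01 ydir [ 0.001  0.001 -1.   ] zdir [0.57 0.82 0.  ] w 0.042 F [ 0.3  0.9 -1.2] q [-1.13  0.07  0.57  1.98 -0.05  1.1  -1.15]
```

View pics/p1_wrist.png

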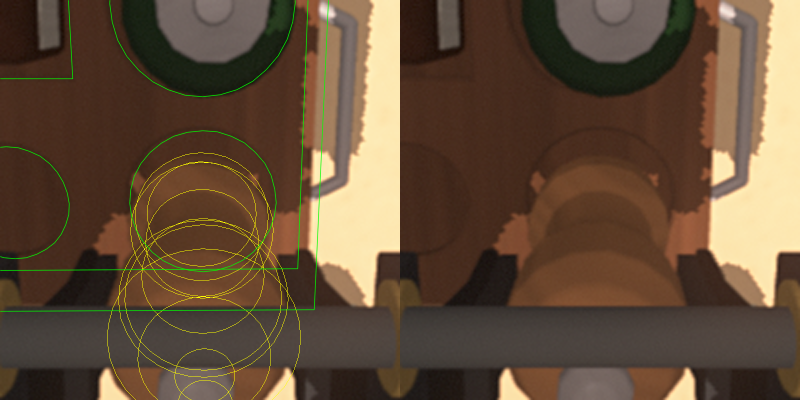

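View pics/p1_scene.png

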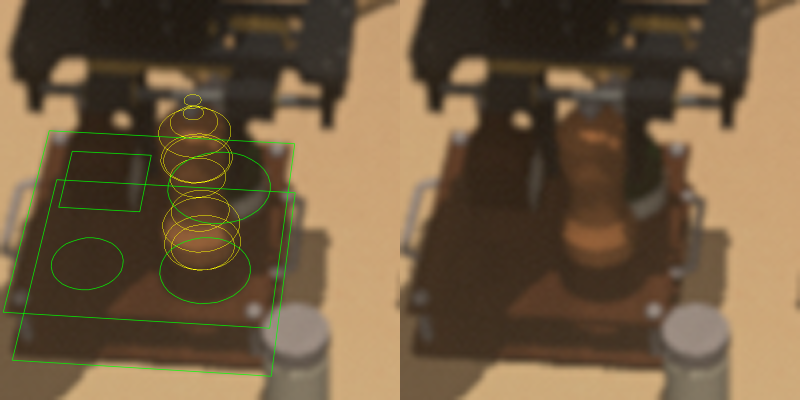

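View pics/p1_side.png

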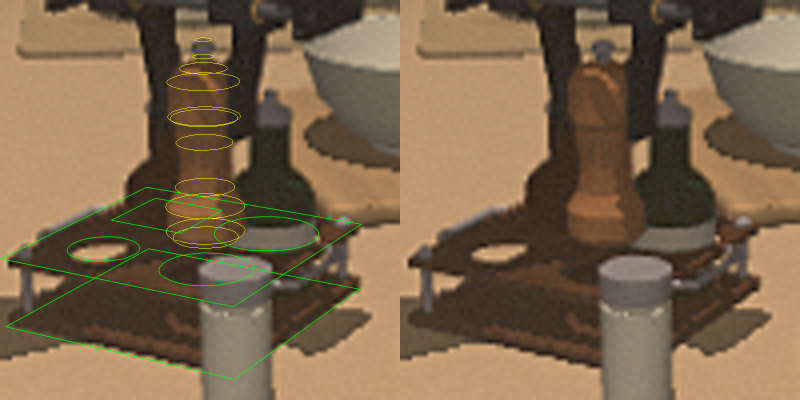

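Emit:
arm_command(
  deltas=[0.0007, 0, 0.0015, 0, 0, 0, 0.0007, 0.008, 0.0015, 0, 0, 0, 0.0007, 0.016, 0.0015, 0, 0, 0, 0.0007, 0.016, 0.0015, 0, 0, 0],
)

```text
time: 29.02
ee_pos: [0.422, 0.2268, 0.1151]
eef_rot: [0.675, -0.213, 0.212, -0.674]
ft_force: [-0.5, -0.1, -0.5]
width: 0.0421
```

```bash
python3 - <<'E'
from chk import *
for i in range(2): r.camera('wrist')
chk('pepper_mill',.086,0,[.412,.2785,-.607],(38,-38),'p2')
E
```

```text
t 29.12 ee [0.4225 0.2272 0.1159] jaw -35.01 ydir [-0. -0. -1.] zdir [ 0.57  0.82 -0.  ] w 0.0425 F [ 0.1  0.3 -1.7] q [-1.12  0.1   0.57  1.99 -0.06  1.06 -1.14]
```

View pics/p2_wrist.png

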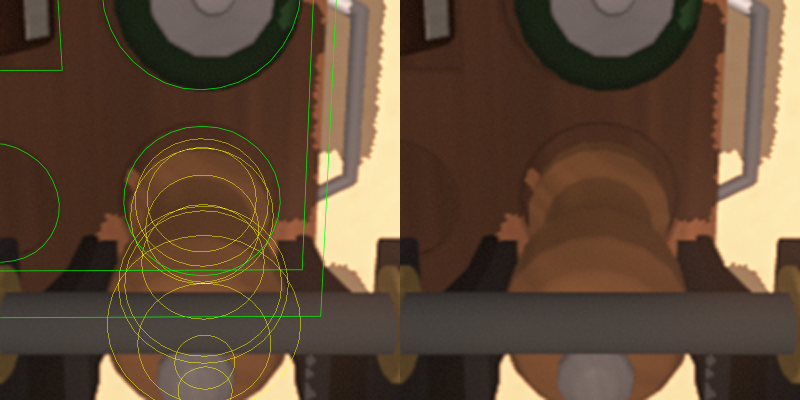

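Emit:
arm_command(
  deltas=[0.0003, 0, 0.0016, 0, 0, 0, 0.0003, 0.008, 0.0016, 0, 0, 0, 0.0003, 0.016, 0.0016, 0, 0, 0, 0.0003, 0.022, 0.0016, 0, 0, 0, 0.0003, 0.022, 0.0016, 0, 0, 0],
)

```text
time: 29.9
ee_pos: [0.4234, 0.2281, 0.0934]
eef_rot: [0.675, -0.213, 0.213, -0.674]
ft_force: [-0.4, 0.4, -0.7]
width: 0.042
```

```bash
python3 - <<'E'
from chk import *
chk('pepper_mill',.086,0,[.412,.2785,-.607],(38,-38),'p3')
E
```

```text
t 29.9 ee [0.4234 0.2281 0.0934] jaw -35.01 ydir [-0.001 -0.001 -1.   ] zdir [ 0.57  0.82 -0.  ] w 0.042 F [-0.4  0.4 -0.7] q [-1.12  0.14  0.57  2.01 -0.09  1.02 -1.12]
```

View pics/p3_side.png

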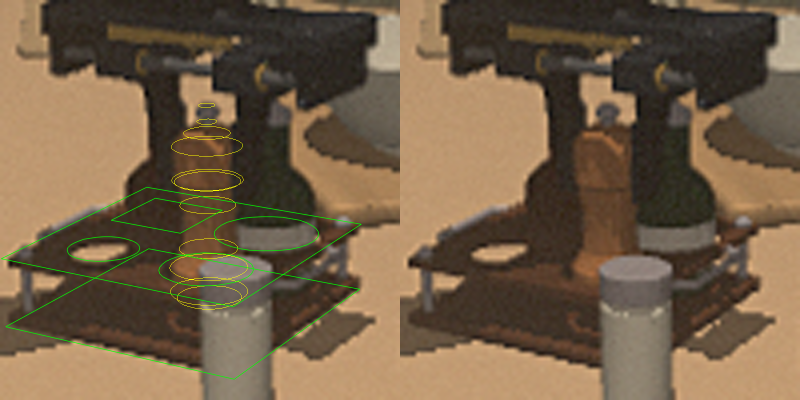

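Emit:
arm_command(
  deltas=[0, 0.008, 0, 0, 0, 0, 0, 0.013, 0, 0, 0, 0, 0, 0.0145, 0, 0, 0, 0, 0, 0.0145, 0, 0, 0, 0],
)

```text
time: 30.55
ee_pos: [0.4237, 0.2283, 0.0794]
eef_rot: [0.674, -0.213, 0.213, -0.674]
ft_force: [-1.4, 0.6, -1.7]
width: 0.042
```

Emit:
arm_command(
  deltas=[0, 0.0015, 0, 0, 0, 0, 0, 0.0025, 0, 0, 0, 0, 0, 0.0025, 0, 0, 0, 0],
)

```text
time: 30.92
ee_pos: [0.4237, 0.2284, 0.077]
eef_rot: [-0.674, 0.213, -0.213, 0.674]
ft_force: [-0.0, -0.3, -3.0]
width: 0.042
```

Emit:
arm_command(
  deltas=[0, 0.001, 0, 0, 0, 0, 0, 0.002, 0, 0, 0, 0, 0, 0.002, 0, 0, 0, 0],
)

```text
time: 31.3
ee_pos: [0.4246, 0.2291, 0.0765]
eef_rot: [-0.674, 0.212, -0.213, 0.675]
ft_force: [-3.3, -1.8, 13.7]
width: 0.0422
```

Emit:
arm_command(
  deltas=[0, -0.0013, 0, 0, 0, 0, 0, -0.0013, 0, 0, 0, 0],
)

```text
time: 31.55
ee_pos: [0.4239, 0.2285, 0.0765]
eef_rot: [-0.674, 0.213, -0.213, 0.675]
ft_force: [-0.2, 0.2, 1.6]
width: 0.0419
```

Emit:
arm_command(
  deltas=[0, 0, 0, 0, 0, 0, 0, 0, 0, 0, 0, 0, 0, 0, 0, 0, 0, 0, 0, 0, 0, 0, 0, 0],
  hand=0.8,
)

```text
time: 32.05
ee_pos: [0.4237, 0.2284, 0.0763]
eef_rot: [-0.674, 0.213, -0.213, 0.674]
ft_force: [-0.8, -0.1, -0.6]
width: 0.0676
```

```bash
python3 - <<'E'
from pl import *
info();plan([.396,-.1772,.23],-73)
E
```

```text
t 32.05 ee [0.4237 0.2284 0.0763] jaw -35.01 ydir [-0.  0. -1.] zdir [0.57 0.82 0.  ] w 0.0676 F [-0.8 -0.1 -0.6] q [-1.11  0.17  0.56  2.03 -0.11  0.98 -1.1 ]
delta [ 0.21   -0.1537 -0.3481] [-0.   37.99 -0.  ]
```

Emit:
arm_command(
  deltas=[0, -0.04, 0, 0, 0, 0, 0, -0.09, 0, 0, 0, 0, 0, -0.14, 0, 0, 0, 0, 0.025, -0.154, -0.04, 0, 8, 0, 0.055, -0.154, -0.09, 0, 18, 0, 0.085, -0.154, -0.14, 0, 28, 0, 0.115, -0.154, -0.19, 0, 38, 0, 0.145, -0.154, -0.24, 0, 45, 0],
  hand=1,
)

```text
time: 33.05
ee_pos: [0.4044, -0.0532, 0.2304]
eef_rot: [-0.54, 0.456, -0.456, 0.541]
ft_force: [0.8, -0.3, 0.6]
width: 0.0871
```

```bash
python3 - <<'E'
from ov import *
info();plan([.3958,-.1772,.2],-80)
p=r.camera('scene');cv2.imwrite('pics/sc14.png',cv2.resize(p['image'][100:330,170:410,::-1],None,fx=2.5,fy=2.5,interpolation=cv2.INTER_CUBIC))
E
```

```text
t 33.05 ee [ 0.4044 -0.0532  0.2304] jaw -80.28 ydir [ 0.001  0.001 -1.   ] zdir [0.99 0.17 0.  ] w 0.0871 F [ 0.8 -0.3  0.6] q [-0.86 -0.3   0.75  2.01  0.21  1.37 -1.58]
delta [ 0.1208  0.0303 -0.0294] [-0.04 -0.28 -0.05]
```

View pics/sc14.png

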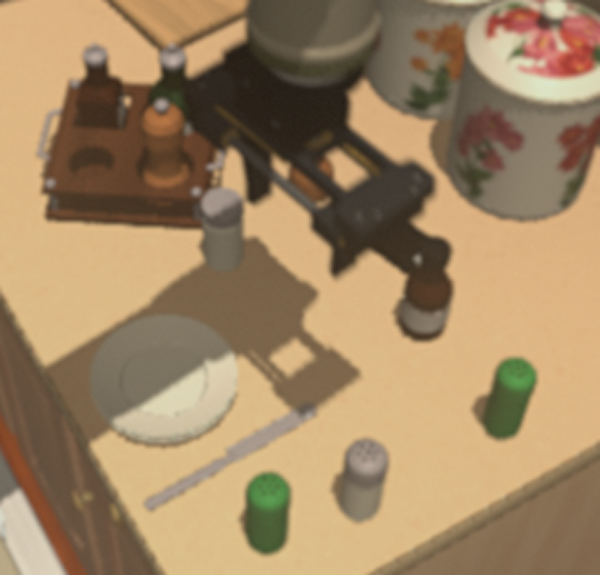

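Emit:
arm_command(
  deltas=[0.045, 0.01, -0.01, 0, 0, 0, 0.09, 0.02, -0.02, 0, 0, 0, 0.12, 0.03, -0.029, 0, 0, 0, 0.12, 0.03, -0.029, 0, 0, 0, 0.12, 0.03, -0.029, 0, 0, 0],
)

```text
time: 33.72
ee_pos: [0.3972, -0.1739, 0.2004]
eef_rot: [-0.542, 0.454, -0.454, 0.542]
ft_force: [0.5, 0.4, -0.0]
width: 0.0871
```

```bash
python3 - <<'E'
from ov import *
for i in range(4): r.camera('wrist')
info();plan([.3958,-.1772,.055],-80)
s=r.read_state();p=r.camera('wrist');W=Wc(p,s);im=p['image'][:,:,::-1].copy();im=cv2.resize(im,None,fx=1.4,fy=1.4)
draw(im,p,'salt_shaker',.3958,-.1772,W=W,f=1.4);cv2.imwrite('pics/w15.png',im)
E
```

```text
t 33.92 ee [ 0.3973 -0.1738  0.2005] jaw -79.92 ydir [ 0.  0. -1.] zdir [0.98 0.17 0.  ] w 0.0872 F [0.1 0.3 0.6] q [-0.81 -0.28  1.    2.    0.24  1.3  -1.3 ]
delta [ 0.003   0.1455 -0.0021] [-0.01  0.08  0.  ]
```

View pics/w15.png

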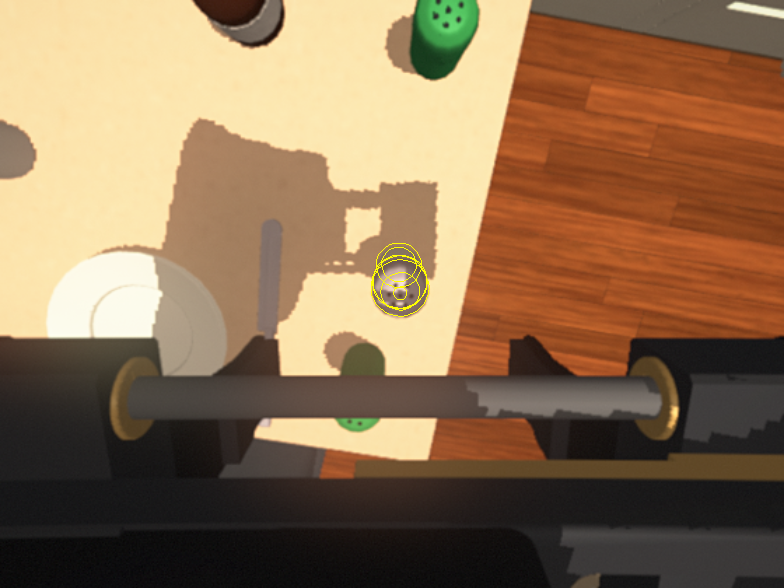

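Emit:
arm_command(
  deltas=[0.003, 0.04, -0.0014, 0, 0, 0, 0.003, 0.085, -0.0014, 0, 0, 0, 0.003, 0.125, -0.0014, 0, 0, 0, 0.003, 0.1455, -0.0014, 0, 0, 0, 0.003, 0.1455, -0.0014, 0, 0, 0, 0.003, 0.1455, -0.0014, 0, 0, 0],
)

```text
time: 34.72
ee_pos: [0.3966, -0.178, 0.0557]
eef_rot: [-0.541, 0.454, -0.455, 0.542]
ft_force: [-0.1, -0.3, -0.9]
width: 0.0872
```

Emit:
arm_command(
  deltas=[0, 0, 0, 0, 0, 0, 0, 0, 0, 0, 0, 0, 0, 0, 0, 0, 0, 0, 0, 0, 0, 0, 0, 0, 0, 0, 0, 0, 0, 0, 0, 0, 0, 0, 0, 0, 0, 0, 0, 0, 0, 0, 0, 0, 0, 0, 0, 0],
  hand=0,
)

```text
time: 35.72
ee_pos: [0.3962, -0.1778, 0.0548]
eef_rot: [0.542, -0.455, 0.455, -0.542]
ft_force: [-0.7, -0.4, -0.1]
width: 0.036
```

Emit:
arm_command(
  deltas=[0, -0.02, 0, 0, 0, 0, 0, -0.06, 0, 0, 0, 0, 0, -0.11, 0, 0, 0, 0, 0, -0.16, 0, 0, 0, 0, 0, -0.175, 0, 0, 0, 0, 0, -0.175, 0, 0, 0, 0],
)

```text
time: 36.48
ee_pos: [0.3963, -0.1779, 0.2296]
eef_rot: [-0.541, 0.455, -0.455, 0.542]
ft_force: [-0.2, 0.3, -1.9]
width: 0.036
```

```bash
python3 - <<'E'
from ov import *
from st import toW
for i in range(2): p=r.camera('side')
info()
held('salt_shaker',.074,name='ov4')
v=[.412,.2785,-.607];o=toW([(38,-38,0),(-38,-38,0)],v);print(o);plan([o[1][0],o[1][1],.23],-80)
E
```

```text
t 36.58 ee [ 0.3954 -0.1777  0.2283] jaw -80.01 ydir [-0.003 -0.    -1.   ] zdir [ 0.98  0.17 -0.  ] w 0.0358 F [-0.7 -0.6 -2.1] q [-0.86 -0.34  1.    1.96  0.29  1.38 -1.34]
assumed base [ 0.3954 -0.1777  0.1733]
[[0.42153637 0.22561278 0.        ]
 [0.35911278 0.26896363 0.        ]]
delta [-0.4462 -0.0019  0.0417] [ 0.17 -0.01  0.01]
```

View pics/ov4.png

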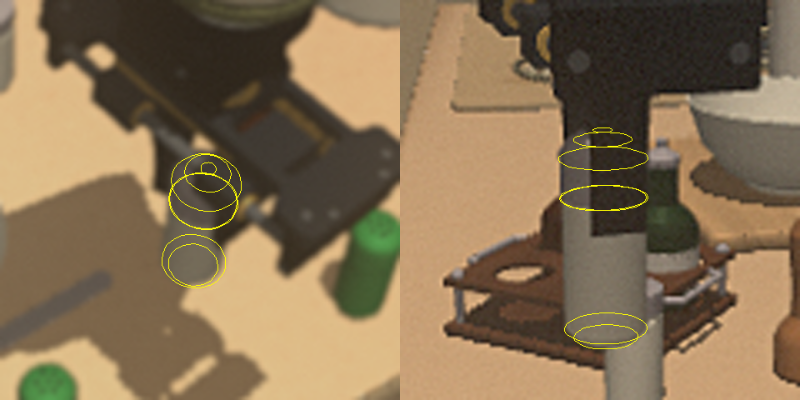

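Emit:
arm_command(
  deltas=[-0.04, -0.002, 0.012, 0, 0, 0, -0.1, -0.002, 0.035, 0, 0, 0, -0.16, -0.002, 0.05, 0, 0, 0, -0.22, -0.002, 0.058, 0, 0, 0, -0.28, -0.002, 0.058, 0, 0, 0, -0.34, -0.002, 0.054, 0, 0, 0, -0.4, -0.002, 0.048, 0, 0, 0, -0.446, -0.002, 0.042, 0, 0, 0],
)

```text
time: 37.67
ee_pos: [0.3587, 0.2706, 0.2302]
eef_rot: [0.543, -0.454, 0.454, -0.541]
ft_force: [1.2, -0.2, -1.8]
width: 0.0356
```

```bash
python3 - <<'E'
from ov import *
for i in range(5): r.camera('side')
info();plan([.3591,.269,.118],-80)
E
```

```text
t 37.92 ee [0.3602 0.2678 0.2307] jaw -80.03 ydir [-0.001 -0.002 -1.   ] zdir [ 0.98  0.17 -0.  ] w 0.0359 F [ 0.3 -0.8 -1.8] q [-1.18 -0.09  0.42  1.9   0.04  1.32 -2.17]
delta [-0.0016  0.1127 -0.0008] [ 0.08 -0.03  0.11]
```

Emit:
arm_command(
  deltas=[-0.0016, 0.04, -0.0008, 0, 0, 0, -0.0016, 0.085, -0.0008, 0, 0, 0, -0.0016, 0.112, -0.0008, 0, 0, 0, -0.0016, 0.112, -0.0008, 0, 0, 0, -0.0016, 0.112, -0.0008, 0, 0, 0],
)

```text
time: 38.55
ee_pos: [0.3599, 0.27, 0.121]
eef_rot: [-0.541, 0.455, -0.455, 0.542]
ft_force: [0.7, 0.8, -0.1]
width: 0.0353
```

```bash
python3 - <<'E'
from chk import *
for i in range(3): r.camera('wrist')
chk('salt_shaker',.074,0,[.412,.2785,-.607],(-38,-38),'a1')
E
```

```text
t 38.7 ee [0.3598 0.2706 0.1211] jaw -80.03 ydir [ 0.001  0.002 -1.   ] zdir [0.98 0.17 0.  ] w 0.0358 F [-0.6  0.1 -1.2] q [-1.17  0.02  0.44  2.05 -0.01  1.07 -2.13]
```

View pics/a1_wrist.png

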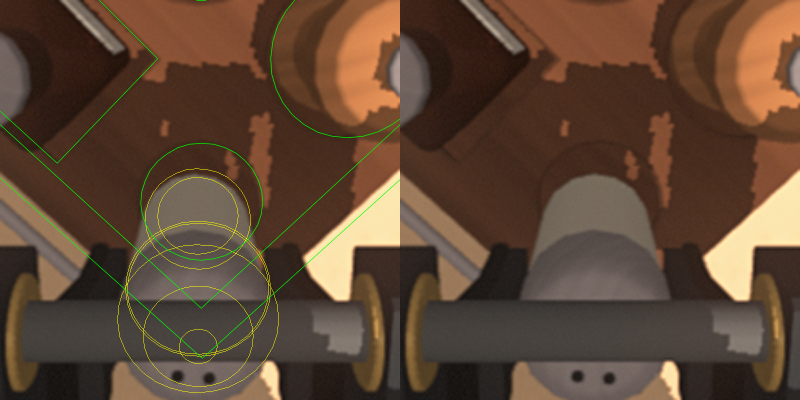

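View pics/a1_scene.png

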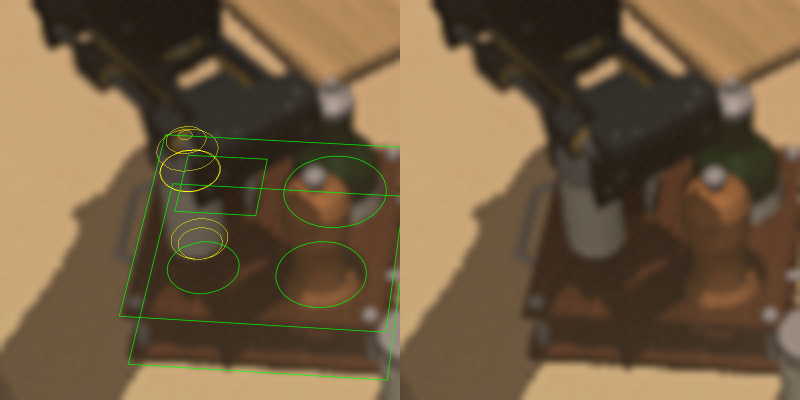

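View pics/a1_side.png

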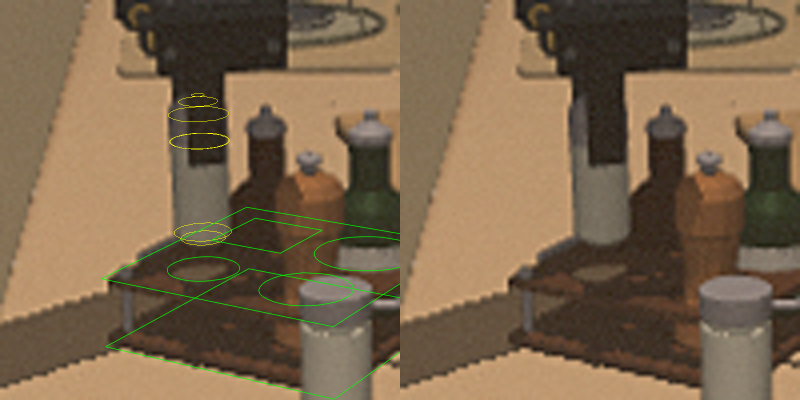

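Emit:
arm_command(
  deltas=[0.0012, 0, 0.0015, 0, 0, 0, 0.0012, 0.008, 0.0015, 0, 0, 0, 0.0012, 0.016, 0.0015, 0, 0, 0, 0.0012, 0.016, 0.0015, 0, 0, 0],
)

```text
time: 39.35
ee_pos: [0.3603, 0.2688, 0.1029]
eef_rot: [0.542, -0.455, 0.455, -0.541]
ft_force: [0.7, 0.1, -1.3]
width: 0.0358
```

```bash
python3 - <<'E'
from chk import *
for i in range(2): r.camera('wrist')
chk('salt_shaker',.074,0,[.412,.2785,-.607],(-38,-38),'a2')
E
```

```text
t 39.45 ee [0.3607 0.2692 0.1037] jaw -80.0 ydir [-0. -0. -1.] zdir [ 0.98  0.17 -0.  ] w 0.0361 F [-0.3 -0.2 -0. ] q [-1.17  0.05  0.44  2.07 -0.02  1.03 -2.11]
```

View pics/a2_wrist.png

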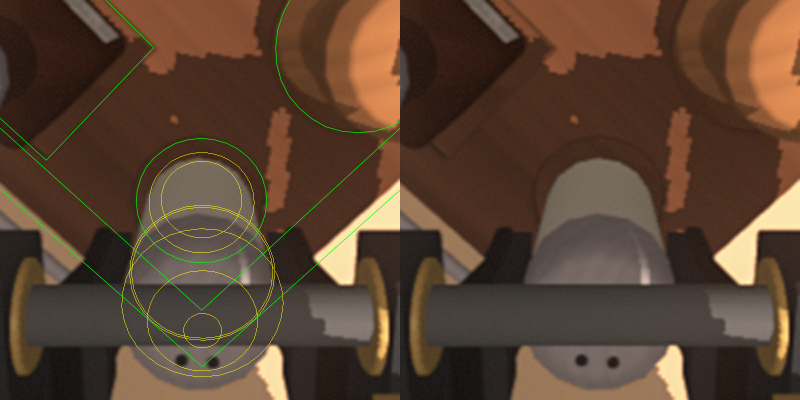

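View pics/a2_scene.png

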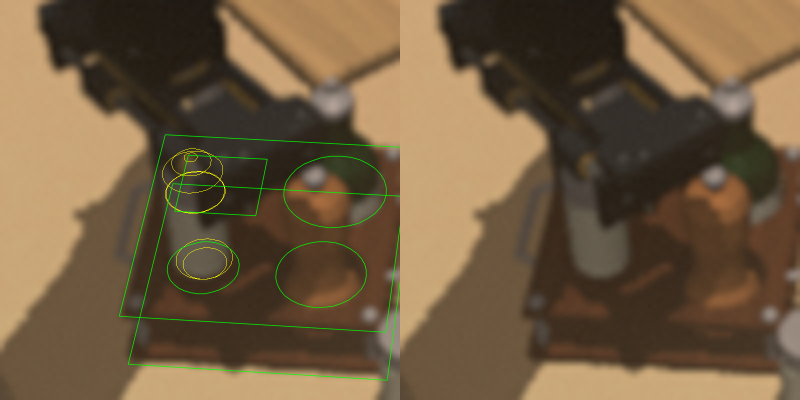

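Emit:
arm_command(
  deltas=[0, 0, 0.0016, 0, 0, 0, 0, 0.007, 0.0016, 0, 0, 0, 0, 0.014, 0.0016, 0, 0, 0, 0, 0.02, 0.0016, 0, 0, 0, 0, 0.02, 0.0016, 0, 0, 0],
)

```text
time: 40.22
ee_pos: [0.362, 0.2692, 0.0832]
eef_rot: [0.542, -0.455, 0.455, -0.541]
ft_force: [-0.3, -0.2, -0.8]
width: 0.0357
```

```bash
python3 - <<'E'
from chk import *
chk('salt_shaker',.074,0,[.412,.2785,-.607],(-38,-38),'a3')
E
```

```text
t 40.23 ee [0.362  0.2692 0.0832] jaw -80.01 ydir [-0.001 -0.001 -1.   ] zdir [ 0.98  0.17 -0.  ] w 0.0357 F [-0.3 -0.2 -0.8] q [-1.16  0.08  0.44  2.08 -0.04  0.99 -2.1 ]
```

View pics/a3_side.png

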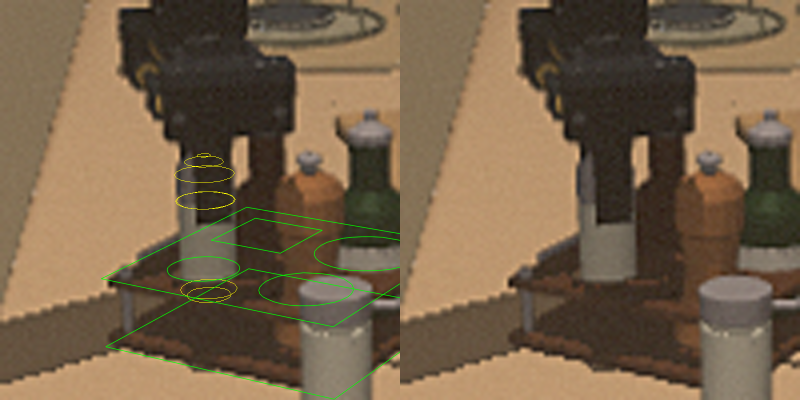

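View pics/a3_wrist.png

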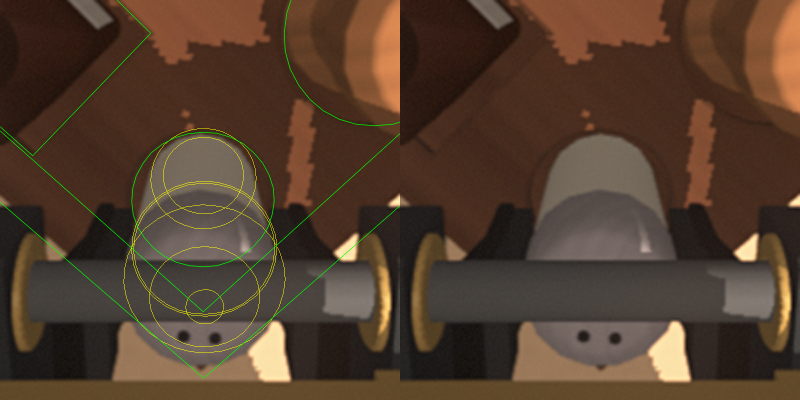

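Emit:
arm_command(
  deltas=[0, 0.008, 0, 0, 0, 0, 0, 0.014, 0, 0, 0, 0, 0, 0.017, 0, 0, 0, 0, 0, 0.017, 0, 0, 0, 0],
)

```text
time: 40.88
ee_pos: [0.3622, 0.2694, 0.0666]
eef_rot: [0.542, -0.455, 0.455, -0.541]
ft_force: [0.3, -0.1, -1.2]
width: 0.036
```

Emit:
arm_command(
  deltas=[0, 0.001, 0, 0, 0, 0, 0, 0.002, 0, 0, 0, 0, 0, 0.002, 0, 0, 0, 0],
)

```text
time: 41.25
ee_pos: [0.3623, 0.2696, 0.0649]
eef_rot: [-0.542, 0.455, -0.455, 0.542]
ft_force: [0.2, -0.1, -1.8]
width: 0.036
```

Emit:
arm_command(
  deltas=[0, 0.001, 0, 0, 0, 0, 0, 0.0015, 0, 0, 0, 0, 0, 0.0015, 0, 0, 0, 0],
)

```text
time: 41.62
ee_pos: [0.3633, 0.27, 0.0647]
eef_rot: [-0.541, 0.455, -0.455, 0.542]
ft_force: [-2.4, -2.5, 15.3]
width: 0.0358
```

Emit:
arm_command(
  deltas=[0, -0.001, 0, 0, 0, 0, 0, -0.001, 0, 0, 0, 0],
)

```text
time: 41.88
ee_pos: [0.3627, 0.2698, 0.0647]
eef_rot: [-0.541, 0.455, -0.455, 0.542]
ft_force: [-0.3, -1.6, 6.1]
width: 0.0354
```

Emit:
arm_command(
  deltas=[0, 0, 0, 0, 0, 0, 0, 0, 0, 0, 0, 0, 0, 0, 0, 0, 0, 0, 0, 0, 0, 0, 0, 0],
  hand=0.75,
)

```text
time: 42.38
ee_pos: [0.3623, 0.2695, 0.0643]
eef_rot: [0.542, -0.455, 0.455, -0.542]
ft_force: [0.2, 0.1, -0.2]
width: 0.063
```

Emit:
arm_command(
  deltas=[0, -0.02, 0, 0, 0, 0, 0, -0.06, 0, 0, 0, 0, 0, -0.11, 0, 0, 0, 0, 0, -0.16, 0, 0, 0, 0, 0.04, -0.18, 0, 0, 0, 0, 0.1, -0.18, 0.03, 0, 0, 0, 0.16, -0.18, 0.03, 0, 0, 0, 0.2, -0.18, 0.03, 0, 0, 0],
)

```text
time: 43.38
ee_pos: [0.427, 0.0749, 0.2444]
eef_rot: [-0.541, 0.455, -0.455, 0.541]
ft_force: [1.9, 0.0, -0.3]
width: 0.0652
```

```bash
python3 - <<'E'
from chk import *
for i in range(6): r.camera('side')
info()
a=r.camera('scene')['image'][:,:,::-1];b=r.camera('side')['image'][:,:,::-1];c=r.camera('wrist')['image'][:,:,::-1]
cv2.imwrite('pics/f_scene.png',cv2.resize(a[100:330,170:410],None,fx=2.5,fy=2.5,interpolation=cv2.INTER_CUBIC))
cv2.imwrite('pics/f_side.png',cv2.resize(b[120:310,180:400],None,fx=3,fy=3,interpolation=cv2.INTER_CUBIC))
E
```

```text
t 43.67 ee [0.4263 0.0789 0.2443] jaw -79.92 ydir [-0.  0. -1.] zdir [ 0.98  0.18 -0.  ] w 0.0652 F [-0.9  0.  -0.5] q [-1.02 -0.19  0.66  1.93  0.12  1.36 -1.79]
```

View pics/f_scene.png

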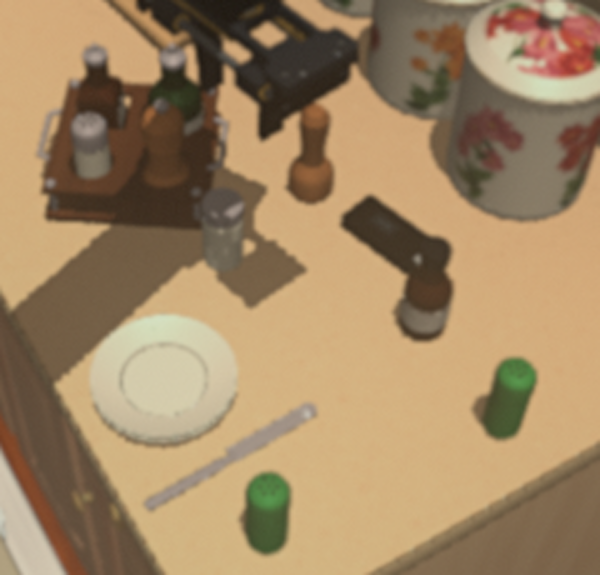

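View pics/f_side.png

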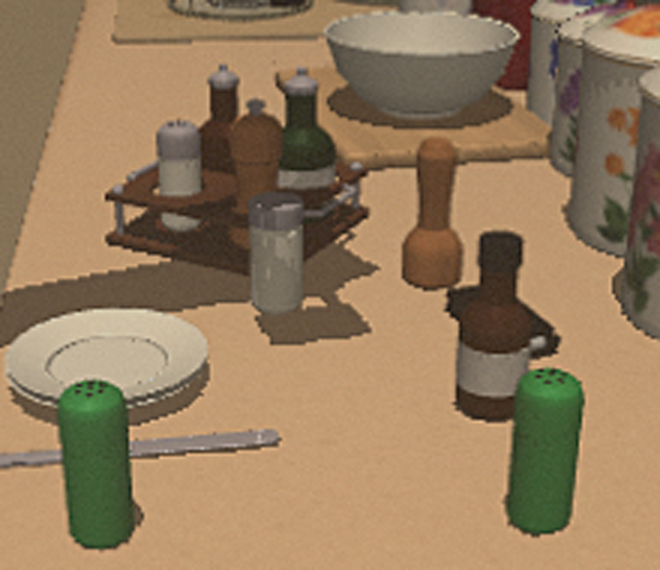

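```bash
python3 -c "
from bench import r
print(r.close_job(), r.read_state()['time'])"
```

```text
the job is handed in; nothing more can be done
the job is handed in; nothing more can be done
```

The oil bottle, vinegar bottle, pepper mill and salt shaker are each in their own hole of the stand, and I handed the job in at about 44 s. The last scene and side pictures show all four upright and let go. The spice jar, syrup bottle, masher and both green look-alikes stand where they were. The gripper was clear of everything, hovering about 0.25 m up.

- **Seating:** each one touched down at the height the stand's base predicts. Contact forces were about 3–15 N on touchdown, and sideways forces stayed at about 3 N or less.
- **Oil grip:** I lifted before the fingers had fully closed, so they took it about 13 mm higher on the neck than asked. It held upright and I allowed for the offset when lowering it.
- **Stand position:** the cameras disagreed. The wrist and scene views differed by about 5 mm, and the side view, a poor angle for this, by more. I settled each drop by watching the gap between the item and the hole rim just above the plate.

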